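# Unclip the finished tube and cool it

### The job

The mixing run is over. First switch the tube mixer off by tipping its yellow-knobbed lever fully over to the red-dot side; then pull the red-capped tube straight up out of its spring clips (do not slide it out lengthwise) and lay it gently in the blue cradle, resting in both of its V-shaped notches with its middle at the cradle's middle. Leave the blue-capped tube clipped in the mixer and the yellow-capped one in the orange cradle, and do not disturb the other things on the bench.

Things in the scene. Friction and masses are not known exactly. Their poses are not given: they have to be found in the camera images.
- mixer: White tube mixer fixed to the bench, 210 (x) x 280 (y) mm, body top 50 mm above the bench; origin on the bench under its middle. A grey platform (200 x 165 mm, top at z 70 mm, centred at y -52.5 mm) has two parallel stations at y -100 and -5 mm; each holds a tube lying along x, its axis at z 105 mm, in two steel C clips that open upward. The lever stands at y +105 mm.
- seat_a (a point): Middle of the station at mixer y -100 mm, on a seated tube's axis, 105 mm above the bench; axes as the mixer's. The 12 mm wide clips are at x -38 and +38 mm and reach 20 mm above the tube axis; between them 64 mm of tube is free all round, 35 mm down to the platform.
- seat_b (a point): The same for the station at mixer y -5 mm. At both stations the clips resist a straight upward pull with about 11 N (8 to 16 N), most of it 3 to 5 mm up, then give way; the tube is clear of them 35 mm above its seat.
- power (a joint): The mixer's lever angle in rad: 0 = off, knob leaning to the red dot (mixer -x, towards the robot), 1.0 = on, leaning to the green dot (mixer +x). It turns about a line along mixer y through (0, 105, 72) mm in the mixer's frame, stays where left, about 1 N at the knob moves it.
- power_tip (a point): Centre of the lever's yellow ball knob, 26 mm diameter, on a 10 mm thick stem 70 mm from the pivot. It leans 0.5 rad to either side of upright at its two ends, 61 mm above the pivot there.
- red_tube: Closed rigid tube with a red cap, 160 mm long, 28 mm diameter, 85 g nominal; pale body with a white band round the middle; the cap (34 mm diameter, last 20 mm) is at its +x end. Origin on the axis at mid length; x along the tube towards the cap. It starts clipped in one of the mixer's two stations, nearly centred on its seat.
- blue_tube: The same kind of tube with a blue cap, clipped in the other station; it stays there.
- yellow_tube: The same kind of tube with a yellow cap, lying in the orange cradle; it stays there.
- cool: Blue cradle fixed to the bench, base plate 170 (x) x 90 (y) x 12 mm; origin on the bench under its middle. Two 12 mm wide 90-degree V notches at x -38 and +38 mm carry a tube along x; the notches are 48 mm wide at their top, 45 mm above the bench. Between them 64 mm is free down to the plate for the fingers.
- cool_seat (a point): Middle of the blue cradle: where the middle of a tube lying in both notches is, on its axis, 44 mm above the bench; axes as the cradle's.
- warm: Orange cradle, the same shape as the blue one, holding the yellow-capped tube. The two cradles lie side by side and may have changed places.
- marker: Bystander: black felt marker with red ends, 125 mm long, lying on the bench in the gap between the mixer and the nearer cradle.
- dish_one: Bystander: one closed culture dish, 93 mm diameter, 16 mm high, on the bench to the right of the cradles; origin under its middle.
- dish_stack: Bystander: stack of four culture dishes, 62 mm high, behind the mixer; origin under its middle.
- tip_box: Bystander: blue box with pale lid, 85 x 120 x 80 mm, behind the cradles; origin under its middle.
- bottle: Bystander: amber bottle with blue cap, 64 mm diameter, 140 mm high, behind the mixer; origin under its middle.

How it is judged:
By the outcome, as a careful person would: the job done as asked, in the order asked, and still so for the second after the job is handed in, with the robot touching nothing.
It also fails if it takes over 51 s, if anything falls off the work surface, if the arm or the gripper's body presses on something with over 40 N, if the wrist force passes 120 N, or if a joint passes its speed limit or range.

### The arm

A 6-joint arm with a two-finger parallel gripper is mounted at the origin on the work surface. World frame = base frame: x ahead of the robot, y to its left, z up, the work surface at z = 0. Lengths are in m, angles in rad, forces in N, time in s.
With the tool pointing down it reaches from about 0.35 to 0.775 m from the base axis. Payload 7.3 kg.
Tool frame: the origin (TCP) lies between the finger pads; the fingertips stand 25 mm ahead of it and the grasp point (between the pads) lies 6 mm ahead of it; y points along the fingers, z is the direction in which the jaws open and shut, and the axes are right-handed (so a half turn about y gives the same grasp; the last joint's range is limited). The gripper opens to 92 mm and grips with 3 to 60 N. Pads are 19 mm wide; open, the fingers measure 130 mm over their backs; the gripper's body (75 mm by 190 mm) begins 47 mm behind the grasp point.
Start: joints at [-1.359, 0.342, 1.524, -0, 1.275, -0.146], TCP at [0.184, -0.492, 0.214] pointing down, gripper open.
Joint ranges: [-2.53, 2.53], [-0.77, 2.02], [0.04, 2.7], [-1, 4.14], [0.28, 2.66], [-3.11, 3.11]. Speed limits (rad/s): [2.57, 2.57, 3.14, 3.14, 3.14, 3.14].

### API

Orientations are given as [roll, pitch, yaw] about the fixed x, y, z axes, in that order (R = Rz(yaw) Ry(pitch) Rx(roll)).
In Python, from cell import sensors, read_camera, hand_in gives the robot as it stands. The module is installed in compiled form; this text tells all that it offers.
- The arm moves only by the tool send_rows, never from a script. Its argument "motion" is a list that holds one entry, the list of rows, each a list of 4 numbers: the shift along the tool's x, y, z in m, then the turn about the tool's y in degrees. In form: [[[tx, ty, tz, twist], ...]]. A call has 1 to 8 rows; each row is the pose to reach, as a shift and turn from the pose measured when the call began, along the tool's axes at that moment; what a row does not reach only later rows make up. A row lasts 1/10 s, in which the tool goes at most 50 mm and 8.59 degrees, less where a joint would pass 70% of its speed; a pose out of reach is approached as far as the arm can. A call with a gripper value outside its range is refused whole. "gripper" is the opening, from 0 (shut) to 1 (fully open), set as the call begins (left out, the last holds). The fingers move at their own pace and stop on an object; "grip_force" is the grip in N (left out, the last holds). Time passes only in rows, so rows that repeat a pose let the fingers close. It gives the time, the measured TCP pose, the force and the opening at its end, in the units of the state.
- sensors.observe(): the state, without advancing time (a new reading comes with each control period).
- read_camera(name): name is "scene" or "top"; returns a dict with "frame" (480x640x3 uint8, red, green, blue), "fx", "fy", "cx", "cy" (pixels), "distortion" ([k1, k2, p1, p2, k3] as OpenCV has them; the pictures are not rectified), "extrinsics" (4x4, takes a point from world to camera coordinates). Camera axes: x right, y up, looking along -z (the intrinsics and any distortion apply to the point x, -y, -z); pixel columns grow to the right and rows downward; lengths in m; the calibration is good to about 2 mm. A picture is of the moment at which its call begins. There is no depth.
- hand_in(): hands the job in, once; it reports no verdict.
The state is a dict: "time": time; "qpos": joint angles; "qvel": joint speeds; "joint_efforts": joint torques, N m; "tool_pos": TCP position; "tool_rot": TCP orientation; "contact_force": force on the tool from outside, world axes, zero at the start; "torque": the same for the moment, N m; "opening": finger opening in m.
Only numpy, scipy, OpenCV 4.12 (cv2) and the standard library are available. Lean on these libraries where they do the work, as an engineer would, in place of code of your own. Each camera call takes 0.05 s, during which the arm holds its last target.

## Working session

There is one attempt and no reset: what is moved stays moved. The work goes in short steps, Python scripts to look and compute and a tool call to move; the robot and the scene stay as the last step left them, time stands still between calls to the robot, and variables do not carry over. Pictures are saved under pics/ and viewed, and the job is handed in when it is done.

Besides the shell and the picture viewer there is one more tool, called after "Call:" in YAML: its name, and indented under it one key for each argument. send_rows: Moves the arm, as the interface text tells. Its arguments: {"type":"object","properties":{"motion":{"type":"array"},"gripper":{"type":"number"},"grip_force":{"type":"number"}},"required":["motion"]}

```bash
mkdir -p pics; ls
python3 - <<'E'
from cell import sensors, read_camera
import cv2, json, numpy as np
s=sensors.observe()
for k,v in s.items(): print(k, np.round(v,4).tolist())
for n in ("scene","top"):
    c=read_camera(n); cv2.imwrite(f"pics/{n}0.png",c["frame"][:,:,::-1])
    print(n,c["fx"],c["fy"],c["cx"],c["cy"],c["distortion"]); print(np.round(c["extrinsics"],4))
E
```

```text
pics
time 0.0
qpos [-1.359, 0.3427, 1.525, -0.0, 1.2754, -0.146]
qvel [0.0005, 0.0009, -0.0006, 0.0015, 0.0002, -0.0009]
joint_efforts [-0.0029, -43.125, -24.4222, 0.0717, 0.0559, -0.0001]
tool_pos [0.1838, -0.4913, 0.2128]
tool_rot [-1.5723, 0.0002, -2.7838]
contact_force [1.4362, 0.5248, -0.1012]
torque [-0.0445, -0.0346, -0.0446]
opening 0.0914
scene 465.08374135310146 465.08374135310146 318.0145056021871 243.6180139892702 [-0.02477737  0.          0.          0.          0.        ]
[[ 4.6160e-01  8.8710e-01 -6.0000e-04 -2.5040e-01]
 [-7.4640e-01  3.8880e-01  5.4010e-01  4.2520e-01]
 [ 4.7940e-01 -2.4890e-01  8.4160e-01 -1.2982e+00]
 [ 0.0000e+00  0.0000e+00  0.0000e+00  1.0000e+00]]
top 609.9596696290575 609.9596696290575 325.61199174269393 233.00660340173013 [-0.19575606  0.          0.          0.          0.        ]
[[ 4.1000e-02 -9.9920e-01 -7.0000e-04 -5.5200e-02]
 [ 9.7820e-01  4.0000e-02  2.0370e-01 -6.4370e-01]
 [-2.0350e-01 -9.0000e-03  9.7900e-01 -1.3031e+00]
 [ 0.0000e+00  0.0000e+00  0.0000e+00  1.0000e+00]]
```

View pics/scene0.png

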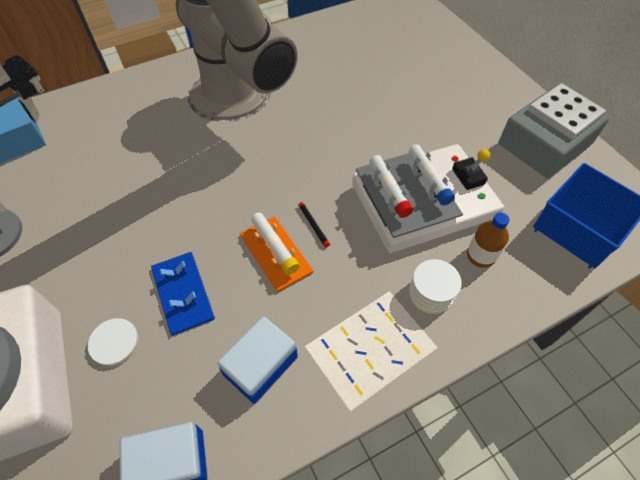

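View pics/top0.png

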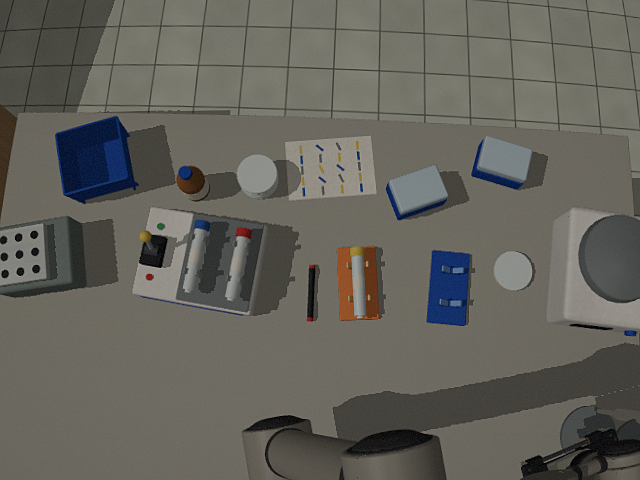

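The scene view shows the red tube in the right station (cap 404,208), the lever knob at (484,156), and the empty blue cradle at (183,292). The top view agrees: red cap (243,233), knob (145,236), blue cradle (449,288). Next I'll measure.

```bash
cat > h.py <<'E'
import cv2, numpy as np
from cell import sensors, read_camera
def K(c): return np.array([[c["fx"],0,c["cx"]],[0,c["fy"],c["cy"]],[0,0,1.]])
F=np.diag([1,-1,-1.])
def ray(c,px):
    u=cv2.undistortPoints(np.array([[px]],float),K(c),np.array(c["distortion"]))[0,0]
    E=np.array(c["extrinsics"]);R=E[:3,:3];t=E[:3,3]
    d=R.T@(F@np.array([u[0],u[1],1.])); return -R.T@t, d/np.linalg.norm(d)
def onz(c,px,z):
    o,d=ray(c,px); return o+d*(z-o[2])/d[2]
def tri(rs):
    A=np.zeros((3,3));b=np.zeros(3)
    for o,d in rs:
        P=np.eye(3)-np.outer(d,d);A+=P;b+=P@o
    p=np.linalg.solve(A,b); return p,[np.linalg.norm((np.eye(3)-np.outer(d,d))@(p-o)) for o,d in rs]
def proj(c,P):
    E=np.array(c["extrinsics"]);q=F@(E[:3,:3]@np.asarray(P,float)+E[:3,3])
    return cv2.projectPoints(q.reshape(1,1,3),np.zeros(3),np.zeros(3),K(c),np.array(c["distortion"]))[0].ravel()
def hsv(c): return cv2.cvtColor(np.ascontiguousarray(c["frame"]),cv2.COLOR_RGB2HSV)
def blobs(c,lo,hi,amin=15):
    m=cv2.inRange(hsv(c),np.array(lo),np.array(hi))
    n,l,s,ce=cv2.connectedComponentsWithStats(m)
    return [(np.round(ce[i],1).tolist(),int(s[i,4]),s[i,:4].tolist(),l==i) for i in range(1,n) if s[i,4]>=amin]
E
python3 - <<'E'
from h import *
for n in ("scene","top"):
    c=read_camera(n)
    for nm,lo,hi in (("red",(0,150,80),(6,255,255)),("red2",(174,150,80),(180,255,255)),("yellow",(20,150,80),(32,255,255)),("green",(45,100,40),(80,255,255)),("blue",(108,150,40),(125,255,255)),("orange",(7,180,80),(18,255,255))):
        print(n,nm,[b[:3] for b in blobs(c,lo,hi)])
c=read_camera("scene");f=c["frame"][:,:,::-1]
a=cv2.resize(f[130:270,340:520],None,fx=4,fy=4,interpolation=cv2.INTER_CUBIC);cv2.imwrite("pics/s_mix.png",a)
a=cv2.resize(f[240:345,140:230],None,fx=5,fy=5,interpolation=cv2.INTER_CUBIC);cv2.imwrite("pics/s_cool.png",a)
c=read_camera("top");f=c["frame"][:,:,::-1]
a=cv2.resize(f[190:330,125:310],None,fx=4,fy=4,interpolation=cv2.INTER_CUBIC);cv2.imwrite("pics/t_mix.png",a)
a=cv2.resize(f[240:335,410:490],None,fx=6,fy=6,interpolation=cv2.INTER_CUBIC);cv2.imwrite("pics/t_cool.png",a)
E
```

```text
scene red [([454.8, 158.1], 21, [452, 156, 6, 5]), ([403.7, 208.6], 206, [395, 201, 18, 17]), ([325.9, 243.4], 30, [323, 241, 7, 6])]
scene red2 []
scene yellow [([483.6, 154.9], 112, [478, 150, 12, 11]), ([289.7, 265.4], 218, [281, 257, 18, 18]), ([388.7, 316.7], 19, [386, 313, 7, 8]), ([343.7, 330.5], 17, [341, 327, 7, 8]), ([379.3, 339.5], 23, [375, 337, 10, 6]), ([415.4, 348.8], 22, [412, 345, 8, 9]), ([332.8, 354.4], 21, [330, 350, 7, 9]), ([369.0, 363.9], 21, [366, 360, 7, 9]), ([358.1, 389.3], 25, [355, 385, 7, 10])]
scene green [([481.5, 195.6], 23, [479, 194, 6, 5])]
scene blue [([309.6, 2.9], 17, [307, 0, 6, 6]), ([319.5, 2.7], 23, [313, 0, 12, 7]), ([327.8, 3.0], 24, [324, 0, 9, 7]), ([292.3, 10.1], 36, [289, 2, 9, 15]), ([189.3, 37.3], 45, [186, 28, 7, 19]), ([590.0, 214.8], 6526, [534, 164, 106, 104]), ([445.1, 196.3], 186, [436, 189, 18, 16]), ([500.3, 220.1], 189, [493, 213, 16, 16]), ([182.2, 294.1], 2940, [152, 252, 62, 83]), ([267.0, 378.3], 567, [221, 349, 76, 54]), ([396.8, 361.8], 16, [392, 361, 10, 3]), ([349.3, 377.2], 15, [347, 373, 6, 9]), ([201.1, 455.1], 32
[... 400 characters left out ...]
[339.0, 156.5], 16, [338, 153, 3, 8]), ([360.0, 176.5], 16, [359, 173, 3, 8]), ([341.7, 188.3], 15, [341, 185, 3, 8]), ([144.8, 236.0], 93, [140, 231, 11, 11]), ([356.6, 250.9], 113, [350, 247, 15, 10])]
top green [([159.9, 225.8], 32, [157, 223, 7, 6])]
top blue [([94.2, 159.4], 5002, [55, 116, 84, 87]), ([492.0, 174.6], 444, [472, 140, 51, 49]), ([184.8, 172.4], 139, [179, 166, 13, 14]), ([408.3, 205.8], 317, [386, 183, 61, 37]), ([303.5, 191.5], 16, [303, 188, 2, 8]), ([201.7, 224.4], 118, [194, 220, 16, 11]), ([447.8, 287.9], 2498, [427, 251, 43, 75]), ([630.1, 332.7], 47, [625, 331, 11, 5])]
top orange [([180.1, 181.6], 34, [177, 176, 9, 13]), ([356.8, 284.2], 1682, [337, 247, 42, 74])]
```

View pics/s_mix.png

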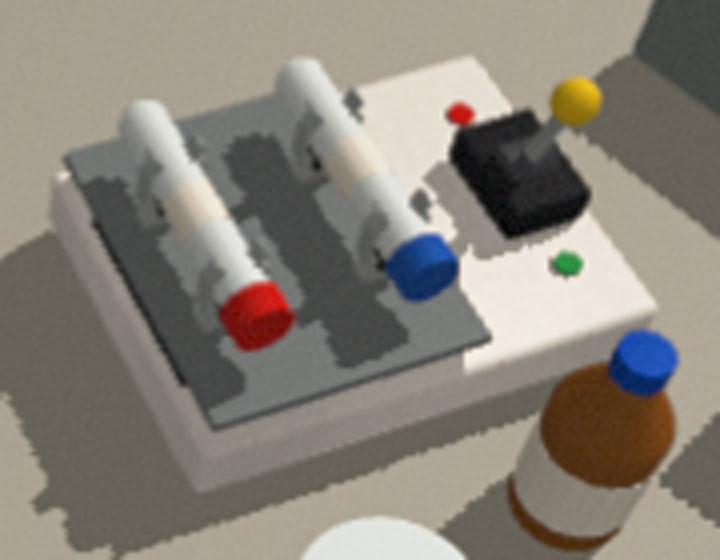

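View pics/t_mix.png

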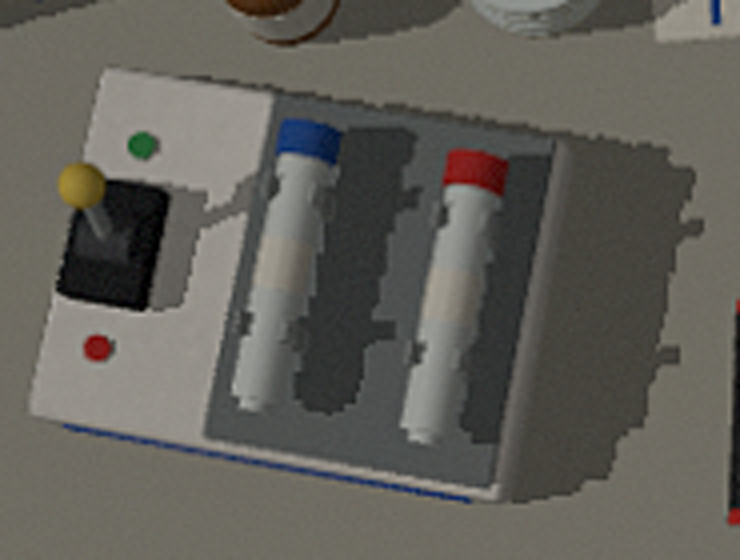

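View pics/s_cool.png

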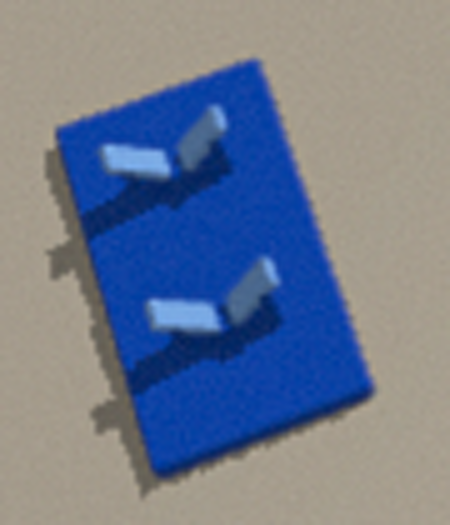

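View pics/t_cool.png

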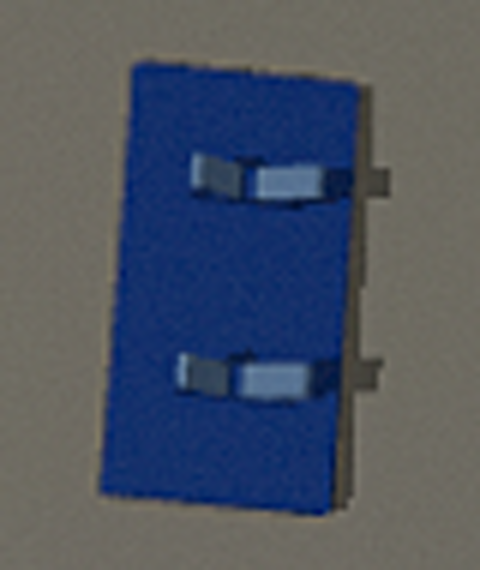

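The crops show the lever leaning to the green side, its knob on the far side of the housing. They also give clear corners for the mixer and the blue cradle, which I'll cast as rays.

Run:
```python
from h import *
S=read_camera("scene");T=read_camera("top")
r=lambda v:np.round(np.asarray(v)*1000,1).tolist()
for n,a,b,z in (("reddot",(454.8,158.1),(148.9,276.4),.051),("green",(481.5,195.6),(159.9,225.8),.051)):
    print(n,r(onz(S,a,z)),r(onz(T,b,z)))
p,e=tri([ray(S,(483.6,154.9)),ray(T,(144.8,236.0))]);print("knob",r(p),r(e))
print("platform T");P=[onz(T,q,.07) for q in ((193.75,213.75),(263.75,227),(249,312),(176,299))]
for q in P: print(r(q))
print("c",r(np.mean(P,0)))
print("body T",r(onz(T,(151.75,207),.05)),r(onz(T,(133,293),.05)))
sp=lambda x,y:(340+x/4,130+y/4)
print("platform S");
for q in ((68,158),(215,428),(490,340)): print(r(onz(S,sp(*q),.07)))
# tubes: pixel axis line in each image from white body; cap & end
tp=lambda x,y:(125+x/4,190+y/4)
for n,cs,es,ct,et in (("red",(403.7,208.6),sp(146,112),(242.1,231.8),tp(419,436)),("blue",(445.1,196.3),sp(298,70),(201.7,224.4),tp(249,404))):
    print(n,"cap",r(onz(S,cs,.105)),r(onz(T,ct,.105)),r(tri([ray(S,cs),ray(T,ct)])[0]),"end",r(onz(S,es,.105)),r(onz(T,et,.105)))
for n,a,b in(("bandred",sp(195,208),tp(450,296)),("bandblue",sp(352,162),tp(284,262))):
    print(n,r(onz(S,a,.112)),r(onz(T,b,.115)))
for nm,c in (("S",S),("T",T)):
    m=[b for b in blobs(c,(105,130,30),(128,255,255),1500)]
    b=min(m,key=lambda b:abs(b[0][0]-(182 if nm=="S" else 448)))
    h=cv2.convexHull(np.argwhere(b[3])[:,::-1].astype(np.int32))
    ap=cv2.approxPolyDP(h,6,True)[:,0]
    Q=[onz(c,q,.012) for q in ap.astype(float)]
    print("cradle",nm,ap.tolist(),[r(q) for q in Q],"mean",r(np.mean(Q,0)))
# hull unprojected -> minAreaRect
    H=np.array([onz(c,q[0].astype(float),.012)[:2] for q in h],np.float32)*1000
    print(cv2.minAreaRect(H))
cu=lambda x,y:(410+x/6,240+y/6); su=lambda x,y:(140+x/5,240+y/5)
# notch tips at z 45: left/right outer edges
print("tips T far",r(onz(T,cu(193,170),.045)),r(onz(T,cu(322,180),.045)),"near",r(onz(T,cu(180,372),.045)),r(onz(T,cu(309,382),.045)))
print("tips S near",r(onz(S,su(103,158),.045)),r(onz(S,su(222,115),.045)),"far",r(onz(S,su(150,312),.045)),r(onz(S,su(274,265),.045)))
```

```text
reddot [529.3, 370.6, 51.0] [531.2, 369.5, 51.0]
green [648.4, 355.6, 51.0] [649.9, 354.8, 51.0]
knob [607.6, 360.4, 140.1] [0.2, 0.2]
platform T
[677.1, 272.9, 70.0]
[652.7, 110.7, 70.0]
[460.9, 131.9, 70.0]
[481.4, 297.1, 70.0]
c [568.0, 203.2, 70.0]
body T [694.1, 379.2, 50.0] [491.4, 403.9, 50.0]
platform S
[468.0, 138.0, 70.0]
[661.0, 113.0, 70.0]
[681.0, 272.2, 70.0]
red cap [629.1, 151.7, 105.0] [632.6, 153.7, 105.0] [631.2, 151.8, 107.8] end [484.7, 175.1, 105.0] [484.3, 170.7, 105.0]
blue cap [642.0, 245.6, 105.0] [645.5, 244.7, 105.0] [644.4, 243.4, 109.1] end [496.7, 267.2, 105.0] [497.0, 264.8, 105.0]
bandred [559.9, 158.3, 112.0] [559.5, 157.4, 115.0]
bandblue [571.5, 250.0, 112.0] [574.0, 249.4, 115.0]
cradle S [[213, 318], [171, 334], [152, 266], [191, 252]] [[629.7, -279.2, 12.0], [623.7, -363.6, 12.0], [458.3, -352.1, 12.0], [463.4, -267.1, 12.0]] mean [543.8, -315.5, 12.0]
((544.1643676757812, -315.8833312988281), (88.58385467529297, 171.4523162841797), 86.52610778808594)
cradle T [[468, 254], [464, 324], [427, 321], [432, 251]] [[620.1, -363.9, 12.0], [456.2, -354.8, 12.0], [460.6, -268.6, 12.0], [623.9, -278.3, 12.0]] mean [540.2, -316.4, 12.0]
((539.4984130859375, -317.0385437011719), (89.70413208007812, 168.38812255859375), 86.64539337158203)
tips T far [578.8, -296.4, 45.0] [576.7, -346.1, 45.0] near [502.0, -292.1, 45.0] [499.8, -341.3, 45.0]
tips S near [502.2, -337.1, 45.0] [505.2, -287.8, 45.0] far [577.0, -341.3, 45.0] [579.9, -291.7, 45.0]
```

```bash
cat >> h.py <<'E'
from scipy.spatial.transform import Rotation as Ro
def plan(*way, yaw=None):
    s=sensors.observe();R=Ro.from_euler("xyz",s["tool_rot"]).as_matrix()
    if yaw is not None:
        d=(yaw-s["tool_rot"][2]+np.pi)%(2*np.pi)-np.pi; print("twist",round(-np.degrees(d),1))
    for w in way: print("to",w,"shift",np.round(R.T@(np.array(w)-s["tool_pos"]),3).tolist())
def st():
    s=sensors.observe();print({k:np.round(s[k],4).tolist() for k in("time","tool_pos","tool_rot","contact_force","opening","qpos")})
E
python3 - <<'E'
from h import *
plan((.50,-.1,.30),(.608,.360,.30),yaw=-3.265)
E
```

```text
twist 27.6
to (0.5, -0.1, 0.3) shift [-0.433, -0.087, -0.256]
to (0.608, 0.36, 0.3) shift [-0.696, -0.086, -0.649]
```

Call:
send_rows:
  motion:
    - [[-0.02, -0.03, -0.01, 2], [-0.05, -0.06, -0.03, 5], [-0.09, -0.08, -0.05, 9], [-0.13, -0.087, -0.08, 13], [-0.17, -0.087, -0.1, 17], [-0.21, -0.087, -0.125, 20], [-0.25, -0.087, -0.15, 24], [-0.29, -0.087, -0.175, 27.6]]
  gripper: 1

```text
time: 1.2
tool_pos: [0.395, -0.2246, 0.3007]
tool_rot: [-1.571, 0.0, 3.015]
contact_force: [0.6, -1.0, 0.5]
opening: 0.0917
```

Run:
```python
from h import *
st();plan((.50,-.1,.30),(.608,.360,.30),yaw=-3.265)
```

```text
{'time': 1.2, 'tool_pos': [0.395, -0.2246, 0.3007], 'tool_rot': [-1.5706, 0.0005, 3.0147], 'contact_force': [0.5743, -1.0279, 0.4507], 'opening': 0.0917, 'qpos': [-0.6859, 0.1515, 1.5386, 0.0001, 1.451, 1.0118]}
twist -0.2
to (0.5, -0.1, 0.3) shift [-0.088, 0.001, -0.137]
to (0.608, 0.36, 0.3) shift [-0.137, 0.001, -0.607]
```

Call:
send_rows:
  motion:
    - [[-0.03, 0, -0.03, 0], [-0.06, 0, -0.07, 0], [-0.08, 0, -0.115, 0], [-0.09, 0, -0.16, 0], [-0.1, 0, -0.205, 0], [-0.11, 0, -0.25, 0], [-0.115, 0, -0.295, 0], [-0.12, 0, -0.34, 0]]

```text
time: 2.0
tool_pos: [0.5573, 0.0995, 0.3006]
tool_rot: [-1.571, 0.001, 3.015]
contact_force: [0.4, 0.5, 0.1]
opening: 0.092
```

Call:
send_rows:
  motion:
    - [[-0.002, 0, -0.04, 0], [-0.005, 0, -0.08, 0], [-0.008, 0, -0.12, 0], [-0.01, 0, -0.16, 0], [-0.012, 0, -0.2, 0], [-0.014, 0, -0.23, 0], [-0.016, 0, -0.255, 0], [-0.017, 0, -0.265, 0]]

```text
time: 2.8
tool_pos: [0.6074, 0.3628, 0.2995]
tool_rot: [-1.57, -0.001, 3.017]
contact_force: [0.2, -0.8, -0.1]
opening: 0.0917
```

Run:
```python
from h import *
st();plan((.608,.360,.30),(.608,.3605,.145),yaw=-3.265)
```

```text
{'time': 2.8, 'tool_pos': [0.6074, 0.3628, 0.2995], 'tool_rot': [-1.5705, -0.0005, 3.0171], 'contact_force': [0.1681, -0.8029, -0.0526], 'opening': 0.0917, 'qpos': [0.4302, 0.6881, 0.7168, 0.0, 1.7373, 2.1254]}
twist -0.1
to (0.608, 0.36, 0.3) shift [-0.001, -0.001, 0.003]
to (0.608, 0.3605, 0.145) shift [-0.001, 0.154, 0.002]
```

Call:
send_rows:
  motion:
    - [[-0.001, 0.03, 0.002, 0], [-0.001, 0.065, 0.002, 0], [-0.001, 0.1, 0.002, 0], [-0.001, 0.13, 0.002, 0], [-0.001, 0.148, 0.002, 0], [-0.001, 0.154, 0.002, 0], [-0.001, 0.154, 0.002, 0]]

```text
time: 3.5
tool_pos: [0.6078, 0.3605, 0.1447]
tool_rot: [-1.57, -0.002, 3.017]
contact_force: [-0.8, 0.6, 0.4]
opening: 0.0919
```

Call:
send_rows:
  motion:
    - [[0, 0, 0, 0], [0, 0, 0, 0], [0, 0, 0, 0], [0, 0, 0, 0], [0, 0, 0, 0], [0, 0, 0, 0], [0, 0, 0, 0], [0, 0, 0, 0]]
  gripper: 0.2
  grip_force: 6

```text
time: 4.3
tool_pos: [0.6077, 0.3605, 0.1447]
tool_rot: [-1.57, -0.002, 3.017]
contact_force: [-0.0, 0.3, -0.0]
opening: 0.0325
```

Run:
```python
from h import *
st()
u=np.array([.9923,-.1237])
p0=np.array([.5897,.3626])
print("along",(sensors.observe()["tool_pos"][:2]-p0)@u)
w=[]
for a in (.15,0,-.15,-.3,-.4,-.5,-.55):
    xy=p0+u*.07*np.sin(a);w.append((round(xy[0],4),round(xy[1],4),round(.072+.07*np.cos(a)+.005,4)))
plan(*w,yaw=-3.265)
c=read_camera("scene");f=c["frame"][:,:,::-1]
cv2.imwrite("pics/s1.png",cv2.resize(f[60:270,380:580],None,fx=3,fy=2.8))
```

```text
{'time': 4.3, 'tool_pos': [0.6077, 0.3605, 0.1447], 'tool_rot': [-1.5696, -0.002, 3.0171], 'contact_force': [-0.0148, 0.3442, -0.0344], 'opening': 0.0325, 'qpos': [0.4271, 0.7381, 1.0339, 0.0, 1.3719, 2.1223]}
along 0.018162664402058687
twist -0.1
to (np.float64(0.6001), np.float64(0.3613), np.float64(0.1462)) shift [0.008, -0.002, 0.0]
to (np.float64(0.5897), np.float64(0.3626), np.float64(0.147)) shift [0.018, -0.002, 0.0]
to (np.float64(0.5793), np.float64(0.3639), np.float64(0.1462)) shift [0.029, -0.001, 0.0]
to (np.float64(0.5692), np.float64(0.3652), np.float64(0.1439)) shift [0.039, 0.001, 0.0]
to (np.float64(0.5627), np.float64(0.366), np.float64(0.1415)) shift [0.045, 0.003, 0.0]
to (np.float64(0.5564), np.float64(0.3668), np.float64(0.1384)) shift [0.052, 0.006, 0.0]
to (np.float64(0.5534), np.float64(0.3671), np.float64(0.1367)) shift [0.055, 0.008, 0.0]
```

View pics/s1.png

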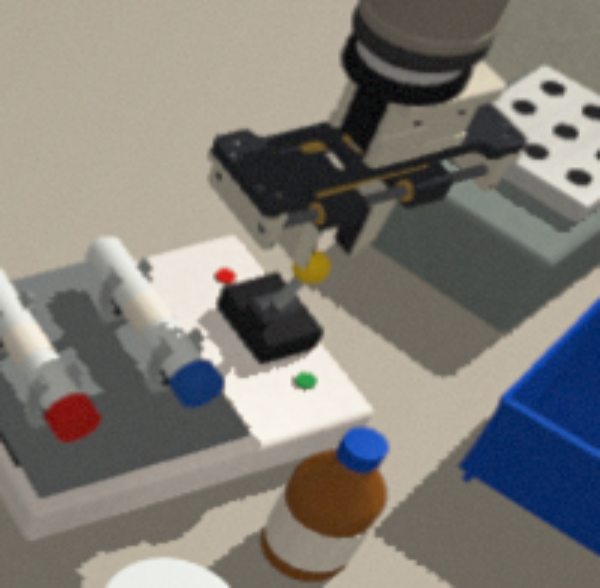

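The knob (crop 312,267) sits between the fingers, which are still closing. I'll keep closing.

Call:
send_rows:
  motion:
    - [[0, 0, 0, 0], [0, 0, 0, 0], [0, 0, 0, 0]]

```text
time: 4.65
tool_pos: [0.6077, 0.3605, 0.1446]
tool_rot: [-1.57, -0.002, 3.017]
contact_force: [-0.2, 0.1, -1.2]
opening: 0.0185
```

Run:
```python
from h import *
for n,b in (("scene",(60,270,380,580)),("top",(150,330,80,280))):
    c=read_camera(n);f=c["frame"][:,:,::-1]
    cv2.imwrite(f"pics/{n}2.png",cv2.resize(f[b[0]:b[1],b[2]:b[3]],None,fx=3,fy=2.8))
    print(n,[x[:3] for x in blobs(c,(20,120,60),(32,255,255),10)][:10], proj(c,sensors.observe()["tool_pos"]))
```

```text
scene [([482.0, 112.4], 21, [477, 111, 11, 4]), ([483.6, 156.0], 93, [478, 150, 12, 12]), ([289.8, 265.3], 219, [281, 257, 18, 18]), ([388.8, 316.7], 29, [385, 313, 8, 9]), ([343.7, 330.5], 27, [341, 326, 7, 9]), ([379.5, 339.7], 28, [375, 337, 10, 7]), ([415.3, 348.5], 31, [412, 344, 8, 10]), ([332.5, 354.2], 31, [329, 350, 8, 10]), ([369.0, 363.7], 31, [366, 359, 8, 10]), ([358.1, 389.5], 34, [354, 385, 9, 10])] [484.2437415  153.43343119]
top [([356.9, 144.8], 19, [356, 141, 3, 9]), ([300.5, 148.8], 17, [300, 145, 2, 9]), ([338.9, 156.5], 17, [338, 153, 3, 8]), ([321.0, 168.5], 18, [319, 165, 5, 8]), ([359.8, 176.7], 19, [359, 173, 3, 8]), ([302.5, 180.5], 16, [302, 177, 2, 8]), ([341.7, 188.8], 18, [341, 185, 3, 8]), ([356.4, 250.8], 117, [350, 247, 15, 10]), ([617.6, 451.6], 74, [612, 448, 11, 9])] [144.07023594 235.45122111]
```

View pics/scene2.png

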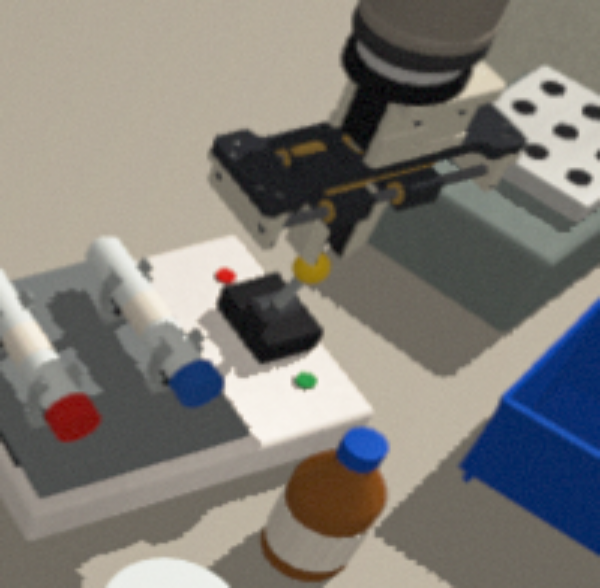

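View pics/top2.png

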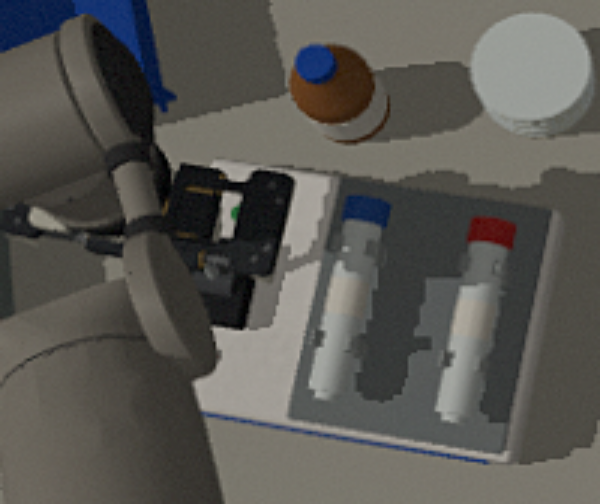

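Run:
```python
from h import *
s=sensors.observe();R=Ro.from_euler("xyz",s["tool_rot"]).as_matrix();p=np.array(s["tool_pos"])
c=read_camera("scene");f=np.ascontiguousarray(c["frame"][:,:,::-1])
x0,y0,k=440,80,6
a=cv2.resize(f[y0:y0+100,x0:x0+120],None,fx=k,fy=k,interpolation=cv2.INTER_CUBIC)
for d,col in (((0,0,0),(0,255,0)),((0,.025,0),(0,0,255)),((0,-.041,0),(255,0,255)),((0,.025,.01),(255,255,0)),((0,.025,-.01),(255,255,0))):
    q=(proj(c,p+R@np.array(d))-[x0,y0]+.5)*k; print(d,q.round(),proj(c,p+R@np.array(d)).round(1)); cv2.circle(a,tuple(int(v) for v in q),4,col,-1)
cv2.imwrite("pics/z.png",a)
```

```text
(0, 0, 0) [268. 444.] [484.2 153.4]
(0, 0.025, 0) [248. 492.] [480.8 161.6]
(0, -0.041, 0) [305. 359.] [490.3 139.3]
(0, 0.025, 0.01) [223. 500.] [476.7 162.8]
(0, 0.025, -0.01) [272. 485.] [484.8 160.4]
```

View pics/z.png

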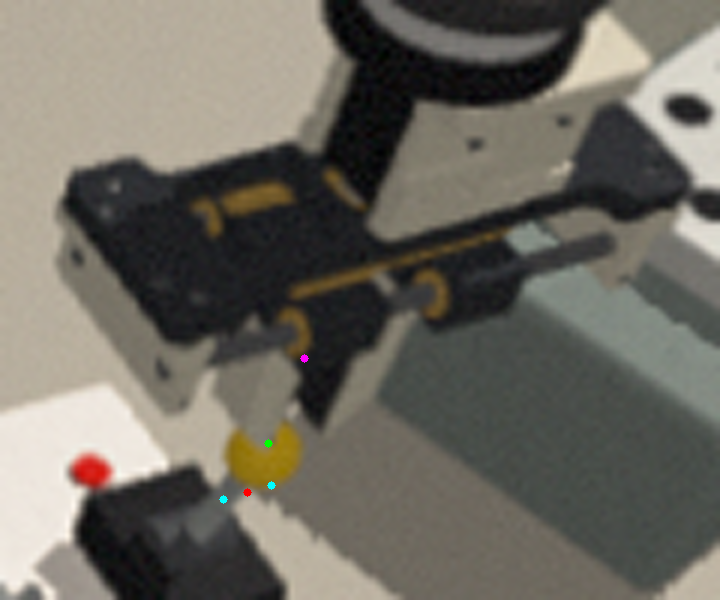

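Run:
```python
from h import *
R=Ro.from_euler("xyz",[-1.5723,.0002,-2.7838]).as_matrix();p=np.array([0.1838,-0.4913,0.2128])
for n,x0,y0,w,h,k in (("scene",0,30,100,100,6),("top",510,380,130,100,6)):
    c=read_camera(n);f=cv2.imread(f"pics/{n}0.png")
    a=cv2.resize(f[y0:y0+h,x0:x0+w],None,fx=k,fy=k,interpolation=cv2.INTER_CUBIC)
    for d,col in (((0,0,0),(0,255,0)),((0,.025,0),(0,0,255)),((0,.025,.046),(255,255,0)),((0,.025,-.046),(255,255,0)),((0,-.041,.095),(255,0,255)),((0,-.041,-.095),(255,0,255))):
        q=(proj(c,p+R@np.array(d))-[x0,y0]+.5)*k; cv2.circle(a,tuple(int(v) for v in q),4,col,-1)
    cv2.imwrite(f"pics/st_{n}.png",a); print(n, proj(c,(0,0,0)))
```

```text
scene [228.62784491  91.8424149 ]
top [301.03732483 519.79900953]
```

View pics/st_scene.png

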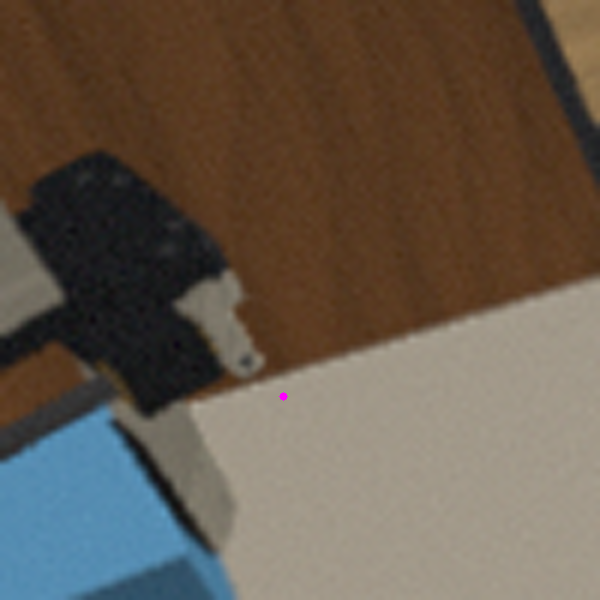

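View pics/st_top.png

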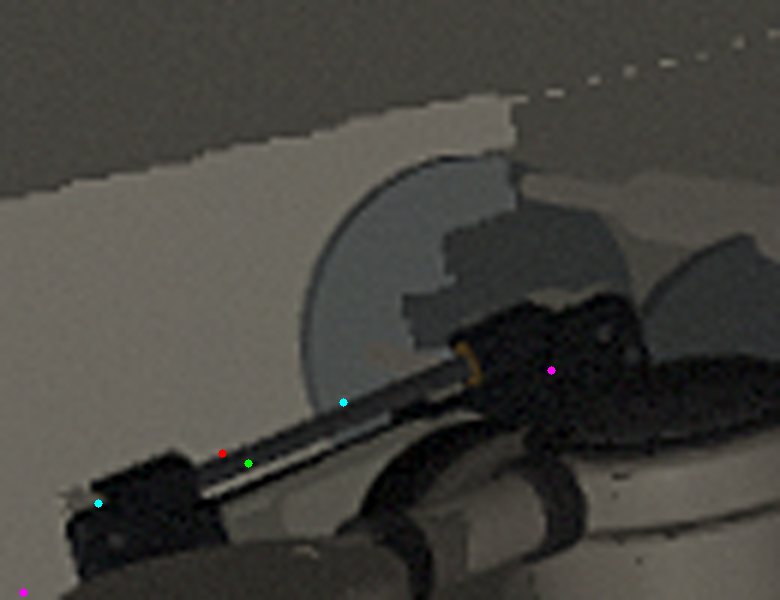

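```bash
cat > ov.py <<'E'
from h import *
import sys
def ov(tag,boxes):
    s=sensors.observe();R=Ro.from_euler("xyz",s["tool_rot"]).as_matrix();p=np.array(s["tool_pos"])
    for n,(x0,y0,w,h,k) in boxes.items():
        c=read_camera(n);f=np.ascontiguousarray(c["frame"][:,:,::-1])
        a=cv2.resize(f[y0:y0+h,x0:x0+w],None,fx=k,fy=k,interpolation=cv2.INTER_CUBIC)
        P=lambda d:tuple(int(v) for v in (proj(c,p+R@np.array(d))-[x0,y0]+.5)*k)
        g=s["opening"]/2
        for z in(g,-g): cv2.line(a,P((0,-.041,z)),P((0,.025,z)),(0,0,255),1)
        cs=[(x,-.041,z) for x,z in((.0375,.095),(-.0375,.095),(-.0375,-.095),(.0375,-.095))]
        for i in range(4): cv2.line(a,P(cs[i]),P(cs[(i+1)%4]),(255,0,255),1)
        cv2.circle(a,P((0,.006,0)),3,(0,255,0),-1)
        cv2.imwrite(f"pics/{tag}_{n}.png",a)
E
python3 - <<'E'
from ov import *
ov("a",dict(scene=(430,70,130,100,6),top=(80,180,130,100,6)))
E
```

```text
(no output)
```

View pics/a_scene.png

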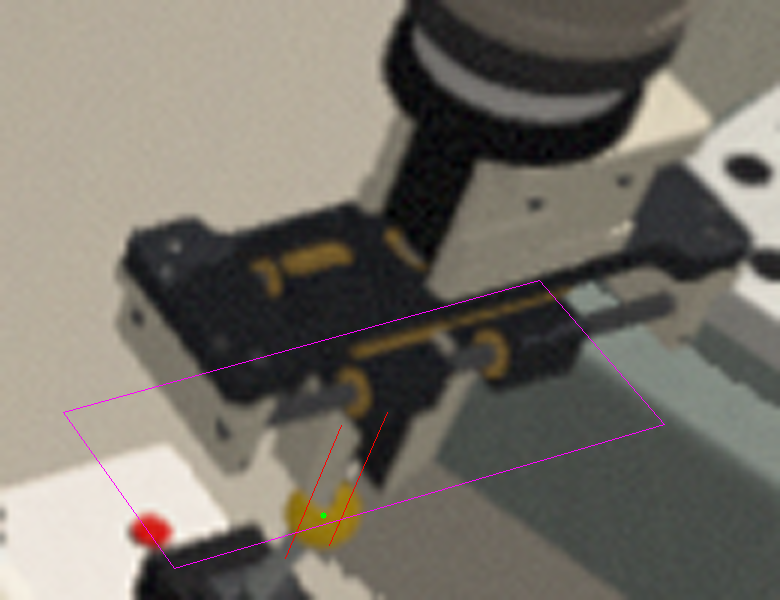

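View pics/a_top.png

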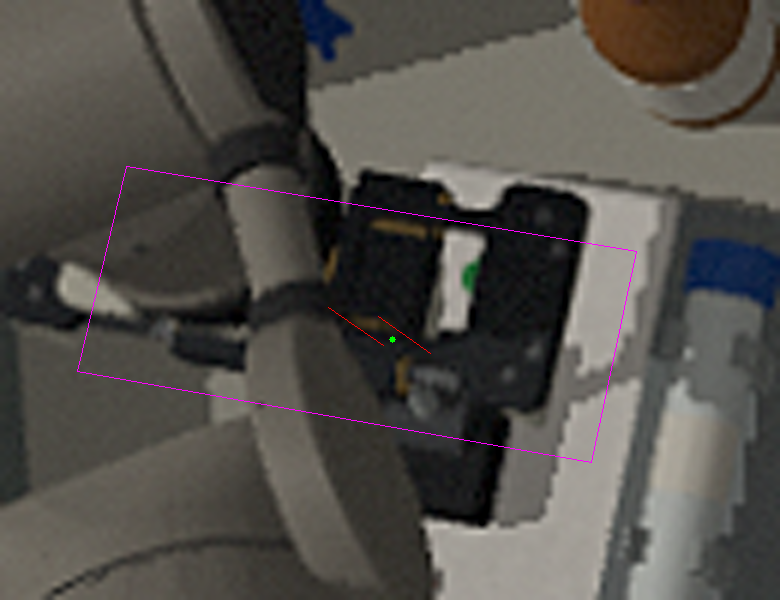

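Call:
send_rows:
  motion:
    - [[0, 0, 0, 0], [0, -0.02, 0, 0], [0, -0.05, 0, 0], [0, -0.08, 0, 0], [0, -0.1, 0, 0], [0, -0.11, 0, 0], [0, -0.11, 0, 0]]
  gripper: 0.5

```text
time: 5.7
tool_pos: [0.6084, 0.3608, 0.2561]
tool_rot: [-1.571, 0.0, 3.017]
contact_force: [-0.5, -0.3, 0.3]
opening: 0.0461
```

Run:
```python
from ov import *
st()
ov("b",dict(scene=(430,50,130,100,6),top=(80,180,130,100,6)))
```

```text
{'time': 5.7, 'tool_pos': [0.6084, 0.3608, 0.2561], 'tool_rot': [-1.571, 0.0003, 3.0172], 'contact_force': [-0.5397, -0.3159, 0.3143], 'opening': 0.0461, 'qpos': [0.4271, 0.6884, 0.8298, 0.0, 1.623, 2.1223]}
```

View pics/b_scene.png

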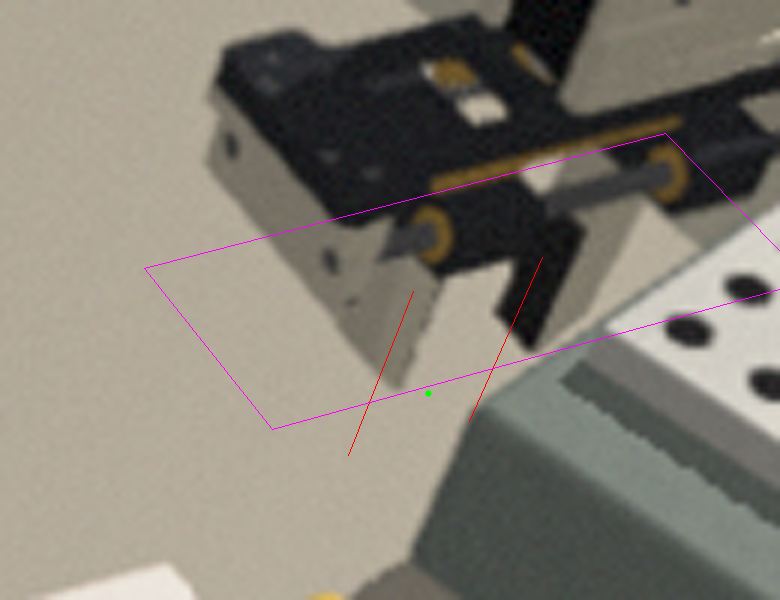

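View pics/b_top.png

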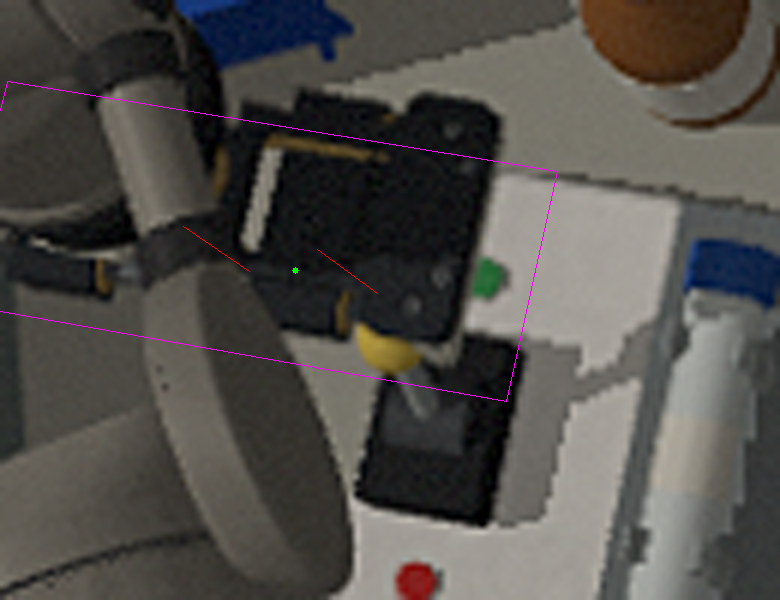

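Run:
```python
from h import *
S=read_camera("scene");T=read_camera("top")
s=sensors.observe();R=Ro.from_euler("xyz",s["tool_rot"]).as_matrix();p=np.array(s["tool_pos"])
sp=lambda x,y:(430+x/6-.5,50+y/6-.5); tp=lambda x,y:(80+x/6-.5,180+y/6-.5)
for n,a,b in (("front",(338,225),(500,105)),("back",(215,85),(453,342))):
    q,e=tri([ray(S,sp(*a)),ray(T,tp(*b))]);print(n,(q*1000).round(1),np.round(np.array(e)*1000,1),"tool frame",(R.T@(q-p)*1000).round(1))
# fingertip shift in scene: where along heights
for a in ((398,388),(532,350)):
    for z in (.231,.241,.251,.261,.271): 
        q=onz(S,sp(*a),z); print(a,z,"tool",(R.T@(q-p)*1000).round(1))
```

```text
front [634.5 259.7 371.5] [1.7 1.7] tool frame [ -38.8 -118.7   96.9]
back [564.9 270.5 365.7] [0.7 0.7] tool frame [  31.6 -112.6   94.7]
(398, 388) 0.231 tool [ 20.8  21.8 -10.1]
(398, 388) 0.241 tool [12.2 11.8 -1. ]
(398, 388) 0.251 tool [3.7 1.8 8.2]
(398, 388) 0.261 tool [-4.9 -8.3 17.3]
(398, 388) 0.271 tool [-13.4 -18.3  26.5]
(532, 350) 0.231 tool [ 21.3  21.6 -62.6]
(532, 350) 0.241 tool [ 12.7  11.6 -52.6]
(532, 350) 0.251 tool [  4.2   1.6 -42.7]
(532, 350) 0.261 tool [ -4.4  -8.4 -32.7]
(532, 350) 0.271 tool [-12.9 -18.4 -22.7]
```

Run:
```python
from h import *
S=read_camera("scene");T=read_camera("top")
s=sensors.observe();R=Ro.from_euler("xyz",s["tool_rot"]).as_matrix();p=np.array(s["tool_pos"])
f=np.ascontiguousarray(S["frame"][:,:,::-1]);x0,y0,k=460,45,9
a=cv2.resize(f[y0:y0+65,x0:x0+85],None,fx=k,fy=k,interpolation=cv2.INTER_CUBIC)
P=lambda d:tuple(int(v) for v in (proj(S,p+R@np.array(d))-[x0,y0]+.5)*k)
for y,col in ((-.118,(0,255,0)),(-.08,(0,255,255)),(-.014,(0,0,255))):
    for d in ((-.0375,y,.095),(.0375,y,.095),(-.0095,y,.023),(.0095,y,.023),(-.0095,y,-.023)): cv2.circle(a,P(d),3,col,-1)
cv2.imwrite("pics/c.png",a)
```

```text
(no output)
```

View pics/c.png

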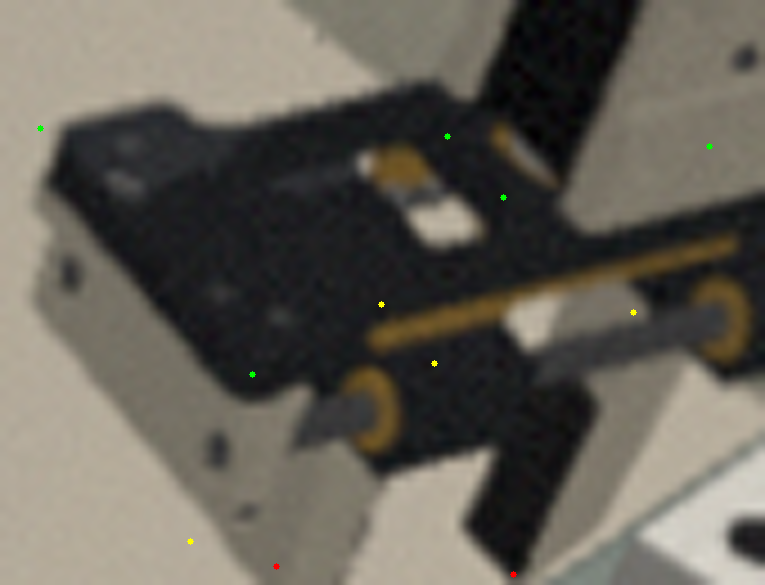

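The overlay shows the gripper's x and y match the reading. The fingertips, though, sit about 40 mm higher than the stated tip point, so they closed above the knob. I'll reopen, go about 40 mm lower, and check.

Call:
send_rows:
  motion:
    - [[0, 0, 0, 0], [0, 0.02, 0, 0], [0, 0.05, 0, 0], [0, 0.08, 0, 0], [0, 0.1, 0, 0], [0, 0.12, 0, 0], [0, 0.13, 0, 0], [0, 0.135, 0, 0]]
  gripper: 1

```text
time: 6.8
tool_pos: [0.6066, 0.3599, 0.1169]
tool_rot: [-1.567, -0.006, 3.017]
contact_force: [0.2, 0.2, -0.0]
opening: 0.0915
```

Run:
```python
from ov import *
st()
ov("d",dict(scene=(430,80,130,100,6)))
```

```text
{'time': 6.8, 'tool_pos': [0.6066, 0.3599, 0.1169], 'tool_rot': [-1.5673, -0.0057, 3.0171], 'contact_force': [0.1834, 0.1638, -0.0335], 'opening': 0.0915, 'qpos': [0.427, 0.7589, 1.0705, -0.0, 1.3188, 2.1223]}
```

View pics/d_scene.png

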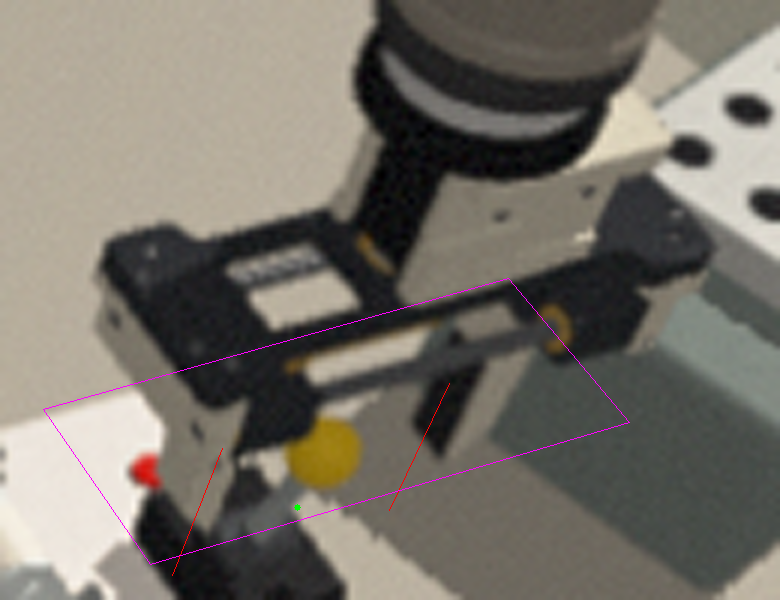

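The knob (325,452) now lies between the fingertips (205,530) and (440,455), about 20 mm above tip level. Closing.

Call:
send_rows:
  motion:
    - [[0, 0, 0, 0], [0, 0, 0, 0], [0, 0, 0, 0], [0, 0, 0, 0], [0, 0, 0, 0], [0, 0, 0, 0], [0, 0, 0, 0], [0, 0, 0, 0]]
  gripper: 0.1
  grip_force: 6

```text
time: 7.65
tool_pos: [0.6067, 0.36, 0.1169]
tool_rot: [-1.567, -0.006, 3.017]
contact_force: [-0.4, -0.4, 0.9]
opening: 0.0323
```

Call:
send_rows:
  motion:
    - [[0, 0, 0, 0], [0, 0, 0, 0], [0, 0, 0, 0]]

```text
time: 7.95
tool_pos: [0.6068, 0.361, 0.1169]
tool_rot: [-1.569, -0.005, 3.018]
contact_force: [-0.2, 5.3, -1.5]
opening: 0.0252
```

Run:
```python
from ov import *
st()
ov("e",dict(scene=(430,80,130,100,6)))
```

```text
{'time': 7.95, 'tool_pos': [0.6068, 0.361, 0.1169], 'tool_rot': [-1.5691, -0.005, 3.0175], 'contact_force': [-0.1626, 5.299, -1.5025], 'opening': 0.0252, 'qpos': [0.4277, 0.7591, 1.07, 0.0012, 1.3177, 2.1222]}
```

View pics/e_scene.png

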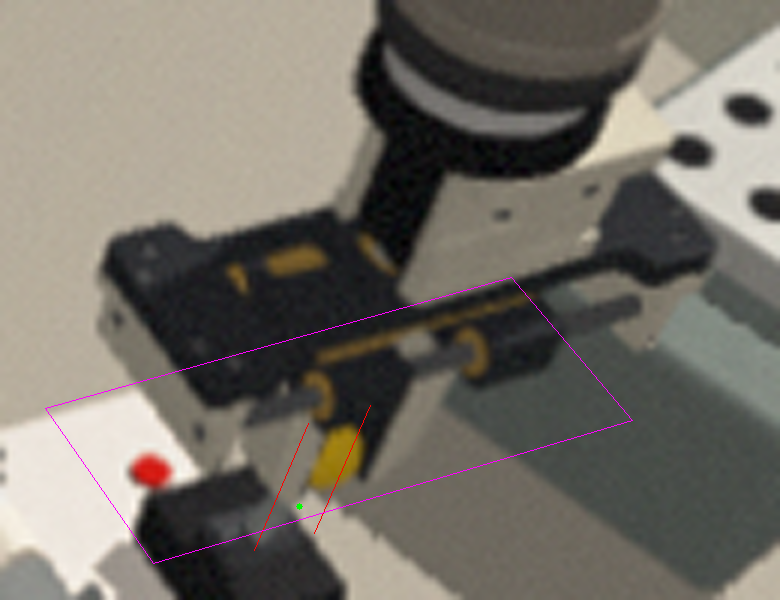

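Gripped: the opening is 25 mm, which matches the knob. Now I'll drag the lever along its arc to the red side.

Call:
send_rows:
  motion:
    - [[0.004, 0, -0.0015, 0], [0.01, -0.001, -0.0015, 0], [0.018, -0.001, -0.0015, 0], [0.026, 0, -0.0015, 0], [0.034, 0.002, -0.0015, 0], [0.042, 0.004, -0.0015, 0], [0.047, 0.006, -0.0015, 0], [0.05, 0.008, -0.0015, 0]]

```text
time: 8.8
tool_pos: [0.5554, 0.3678, 0.109]
tool_rot: [-1.567, -0.007, 3.018]
contact_force: [-1.5, -5.2, 5.5]
opening: 0.0252
```

Run:
```python
from ov import *
st()
ov("f",dict(scene=(430,80,130,100,6)))
```

```text
{'time': 8.8, 'tool_pos': [0.5554, 0.3678, 0.109], 'tool_rot': [-1.5667, -0.0073, 3.0178], 'contact_force': [-1.5088, -5.1675, 5.5044], 'opening': 0.0252, 'qpos': [0.4696, 0.6922, 1.2241, 0.0008, 1.2336, 2.1639]}
```

View pics/f_scene.png

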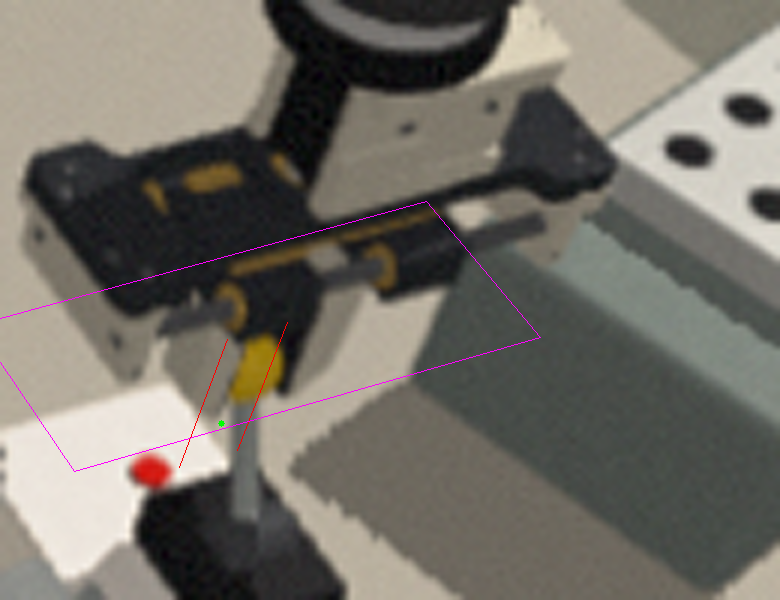

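Call:
send_rows:
  motion:
    - [[0.003, 0.001, 0.001, 0], [0.006, 0.002, 0.001, 0], [0.008, 0.003, 0.001, 0]]

```text
time: 9.15
tool_pos: [0.5487, 0.3684, 0.1068]
tool_rot: [-1.569, -0.002, 3.018]
contact_force: [7.7, -0.8, 3.3]
opening: 0.0251
```

Run:
```python
from ov import *
st()
c=read_camera("scene");print([x[:3] for x in blobs(c,(20,120,60),(32,255,255),10)][:3]);c=read_camera("top");print([x[:3] for x in blobs(c,(20,120,60),(32,255,255),10) if x[0][0]<200])
```

```text
{'time': 9.15, 'tool_pos': [0.5487, 0.3684, 0.1068], 'tool_rot': [-1.5693, -0.0025, 3.0178], 'contact_force': [7.7181, -0.7523, 3.2913], 'opening': 0.0251, 'qpos': [0.4754, 0.6815, 1.2512, 0.0002, 1.2117, 2.1699]}
[([462.5, 107.8], 17, [459, 106, 8, 5]), ([471.2, 140.3], 99, [466, 134, 11, 13]), ([289.9, 265.5], 224, [281, 257, 18, 18])]
[]
```

A steady 7.7 N against the push shows the lever is at its stop. Release, rise and check.

Call:
send_rows:
  motion:
    - [[0, 0, 0, 0], [0, 0, 0, 0], [0, 0, 0, 0], [0, -0.01, 0, 0], [0, -0.05, 0, 0], [0, -0.09, 0, 0], [0, -0.12, 0, 0], [0, -0.13, 0, 0]]
  gripper: 1

```text
time: 10.05
tool_pos: [0.5499, 0.3694, 0.2416]
tool_rot: [-1.573, 0.003, 3.018]
contact_force: [0.6, 0.5, 0.3]
opening: 0.0848
```

Run:
```python
from ov import *
st()
S=read_camera("scene");b=[x[:3] for x in blobs(S,(20,120,60),(32,255,255),40) if x[0][0]>420];print(b)
T=read_camera("top");t=[x[:3] for x in blobs(T,(20,120,60),(32,255,255),10) if x[0][0]<200];print(t)
q=onz(S,b[0][0],.1334);print(q, (q[:2]-[.5897,.3626])@np.array([.9923,-.1237]))
ov("g",dict(scene=(360,60,180,140,4),top=(80,180,190,140,4)))
```

```text
{'time': 10.05, 'tool_pos': [0.5499, 0.3694, 0.2416], 'tool_rot': [-1.5733, 0.0026, 3.0181], 'contact_force': [0.5691, 0.452, 0.3362], 'opening': 0.0848, 'qpos': [0.4757, 0.5886, 1.0471, 0.0006, 1.5024, 2.1699]}
[([470.2, 140.4], 112, [465, 135, 12, 12])]
[([124.6, 236.9], 15, [119, 236, 11, 3])]
[0.55581654 0.36750803 0.1334    ] -0.0342296842873371
```

View pics/g_scene.png

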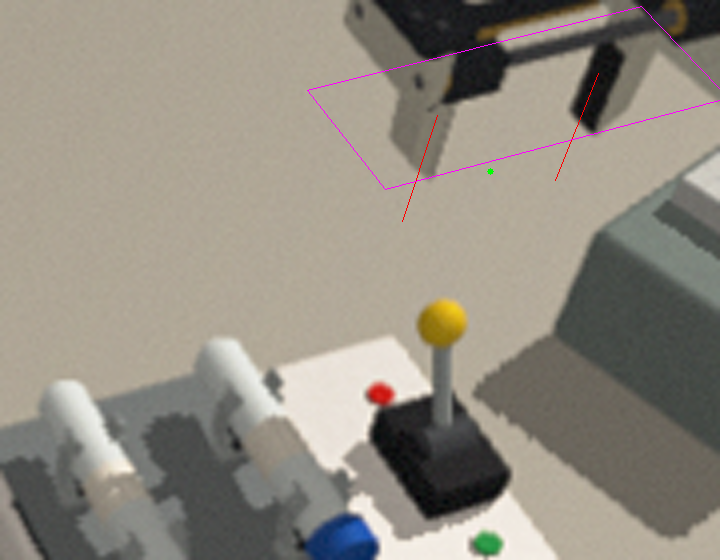

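View pics/g_top.png

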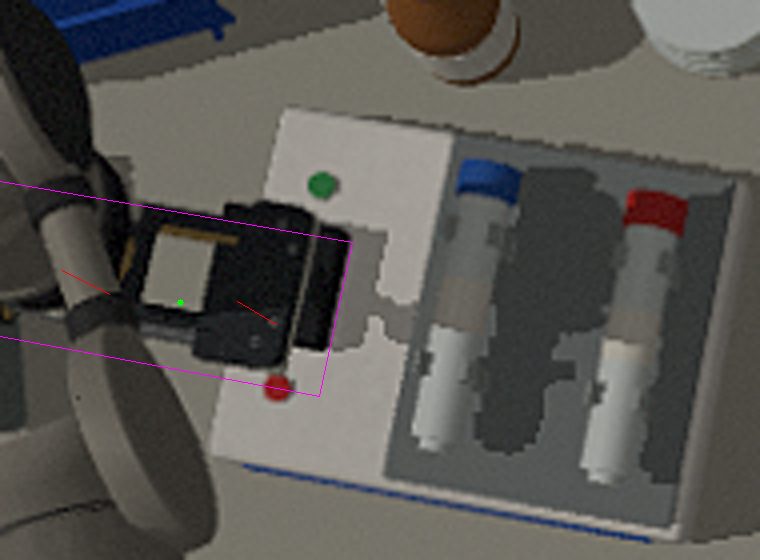

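The lever stands on the red side: its knob at (470,140) works out to 34 mm past upright, where the full stop is 33.6 mm. Next I'll refine the fingertip height offset and plan the tube grasp.

Run:
```python
from h import *
S=read_camera("scene")
s=sensors.observe();R=Ro.from_euler("xyz",s["tool_rot"]).as_matrix();p=np.array(s["tool_pos"])
for (u,v),zs in (((432,178),.042),((592,132),-.042)):
    px=(360+u/4-.5,60+v/4-.5)
    for z in (.24,.25,.26,.27): print((u,v),z,(R.T@(onz(S,px,z)-p)*1000).round(1))
plan((.5635,.160,.24),yaw=-3.265)
```

```text
(432, 178) 0.24 [-2.1 -5.3 35.8]
(432, 178) 0.25 [-11.4 -15.3  44.4]
(432, 178) 0.26 [-20.6 -25.3  53. ]
(432, 178) 0.27 [-29.9 -35.4  61.5]
(592, 132) 0.24 [  0.2  -5.6 -58.7]
(592, 132) 0.25 [ -9.1 -15.7 -48.6]
(592, 132) 0.26 [-18.4 -25.7 -38.5]
(592, 132) 0.27 [-27.7 -35.7 -28.4]
twist -0.0
to (0.5635, 0.16, 0.24) shift [-0.041, -0.005, 0.205]
```

Call:
send_rows:
  motion:
    - [[-0.006, -0.002, 0.03, 0], [-0.014, -0.003, 0.07, 0], [-0.022, -0.003, 0.11, 0], [-0.03, -0.003, 0.15, 0], [-0.037, -0.003, 0.185, 0], [-0.04, -0.003, 0.2, 0], [-0.04, -0.003, 0.205, 0], [-0.04, -0.003, 0.205, 0]]
  gripper: 0.65

```text
time: 11.1
tool_pos: [0.5621, 0.1601, 0.2373]
tool_rot: [-1.567, -0.008, 3.017]
contact_force: [0.0, 0.4, 0.4]
opening: 0.0595
```

Run:
```python
from ov import *
st();plan((.563,.160,.11),(.563,.160,.072),yaw=-3.265)
ov("i",dict(scene=(340,60,180,140,4),top=(120,180,190,140,4)))
```

```text
{'time': 11.1, 'tool_pos': [0.5621, 0.1601, 0.2373], 'tool_rot': [-1.5671, -0.0079, 3.0174], 'contact_force': [0.0309, 0.3903, 0.3535], 'opening': 0.0595, 'qpos': [0.1472, 0.4422, 1.3034, -0.0015, 1.4045, 1.8424]}
twist -0.0
to (0.563, 0.16, 0.11) shift [-0.002, 0.127, -0.0]
to (0.563, 0.16, 0.072) shift [-0.002, 0.165, -0.001]
```

View pics/i_scene.png

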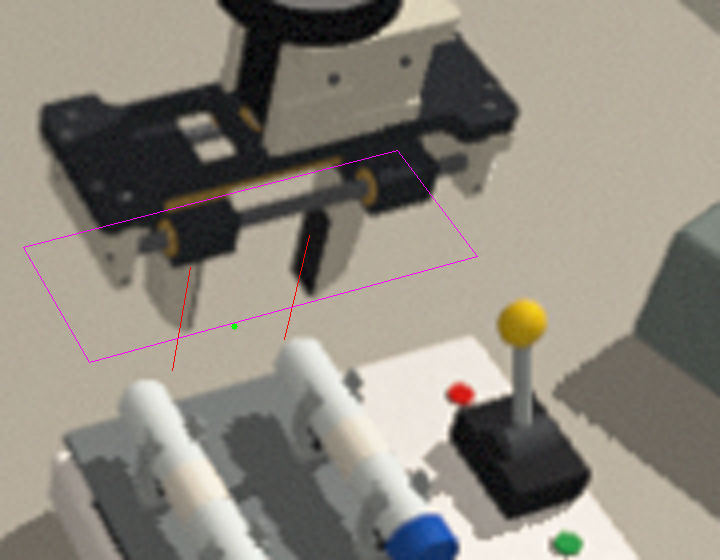

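View pics/i_top.png

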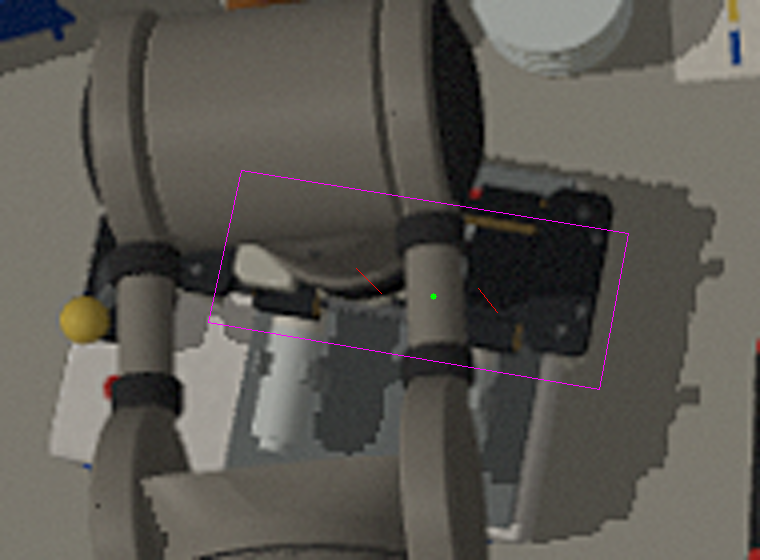

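Call:
send_rows:
  motion:
    - [[-0.001, 0.03, 0, 0], [-0.001, 0.06, 0, 0], [-0.001, 0.09, 0, 0], [-0.001, 0.11, 0, 0], [-0.001, 0.125, 0, 0], [-0.001, 0.13, 0, 0]]

```text
time: 11.8
tool_pos: [0.5609, 0.1621, 0.1057]
tool_rot: [-1.567, -0.01, 3.021]
contact_force: [-0.4, 0.3, 0.5]
opening: 0.0598
```

Run:
```python
from ov import *
st();plan((.563,.160,.074),yaw=-3.265)
ov("j",dict(scene=(340,90,180,140,4)))
```

```text
{'time': 11.8, 'tool_pos': [0.5609, 0.1621, 0.1057], 'tool_rot': [-1.5667, -0.0104, 3.0211], 'contact_force': [-0.3855, 0.3132, 0.4619], 'opening': 0.0598, 'qpos': [0.1507, 0.5556, 1.4936, -0.0012, 1.1036, 1.8426]}
twist 0.2
to (0.563, 0.16, 0.074) shift [-0.003, 0.032, 0.002]
```

View pics/j_scene.png

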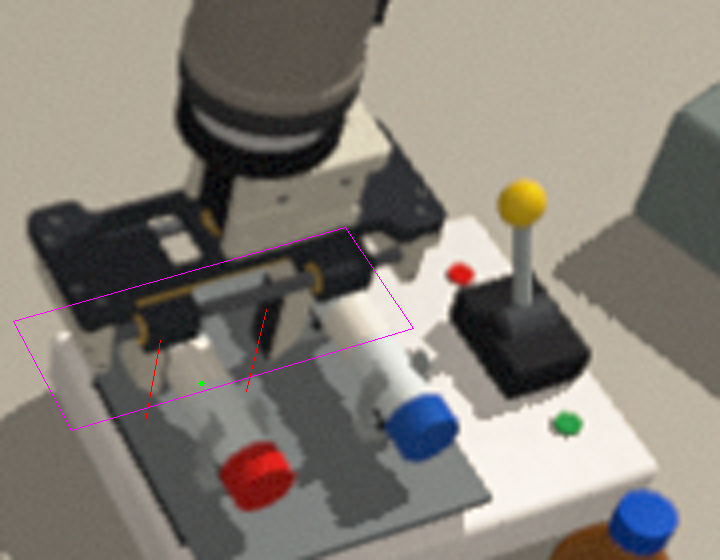

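The tube (band near 195,360 in the crop) lies between the fingertips (170,380) and (270,355). Going down to the grasp height.

Call:
send_rows:
  motion:
    - [[-0.002, 0.01, 0.002, 0], [-0.003, 0.022, 0.002, 0], [-0.003, 0.03, 0.002, 0], [-0.003, 0.032, 0.002, 0], [-0.003, 0.032, 0.002, 0]]

```text
time: 12.35
tool_pos: [0.5634, 0.1594, 0.0735]
tool_rot: [-1.567, -0.011, 3.021]
contact_force: [-0.2, -0.6, 0.4]
opening: 0.0596
```

Call:
send_rows:
  motion:
    - [[0, 0, 0, 0], [0, 0, 0, 0], [0, 0, 0, 0], [0, 0, 0, 0], [0, 0, 0, 0]]
  gripper: 0.1
  grip_force: 8

```text
time: 12.85
tool_pos: [0.5635, 0.1596, 0.0737]
tool_rot: [-1.567, -0.01, 3.021]
contact_force: [-0.4, 1.1, 0.7]
opening: 0.0276
```

Run:
```python
from ov import *
st()
ov("k",dict(scene=(360,110,110,110,6)))
```

```text
{'time': 12.85, 'tool_pos': [0.5635, 0.1596, 0.0737], 'tool_rot': [-1.567, -0.0103, 3.0206], 'contact_force': [-0.392, 1.1039, 0.6863], 'opening': 0.0276, 'qpos': [0.1456, 0.5958, 1.5211, -0.0011, 1.0356, 1.838]}
```

View pics/k_scene.png

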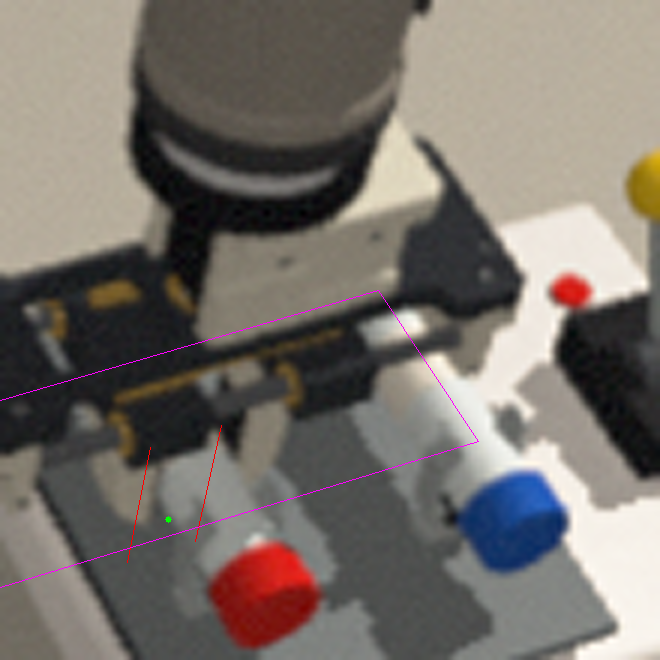

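The opening of 27.6 mm matches the tube. I'll firm the grip, then lift straight up.

Call:
send_rows:
  motion:
    - [[0, 0, 0, 0], [0, 0, 0, 0], [0, 0, 0, 0]]
  gripper: 0.1
  grip_force: 40

```text
time: 13.2
tool_pos: [0.5635, 0.1597, 0.0737]
tool_rot: [-1.567, -0.01, 3.021]
contact_force: [-0.2, -0.6, 0.9]
opening: 0.0271
```

Call:
send_rows:
  motion:
    - [[0, -0.002, 0, 0], [0, -0.004, 0, 0], [0, -0.007, 0, 0], [0, -0.011, 0, 0], [0, -0.017, 0, 0], [0, -0.025, 0, 0], [0, -0.035, 0, 0], [0, -0.045, 0, 0]]

```text
time: 14.0
tool_pos: [0.5645, 0.1598, 0.1204]
tool_rot: [-1.568, -0.009, 3.021]
contact_force: [0.2, 0.5, -0.4]
opening: 0.0272
```

Run:
```python
from ov import *
st()
ov("l",dict(scene=(350,80,140,120,5)))
```

```text
{'time': 14.0, 'tool_pos': [0.5645, 0.1598, 0.1204], 'tool_rot': [-1.5675, -0.0086, 3.0205], 'contact_force': [0.2078, 0.5387, -0.3696], 'opening': 0.0272, 'qpos': [0.1457, 0.5432, 1.4702, -0.001, 1.1374, 1.838]}
```

View pics/l_scene.png

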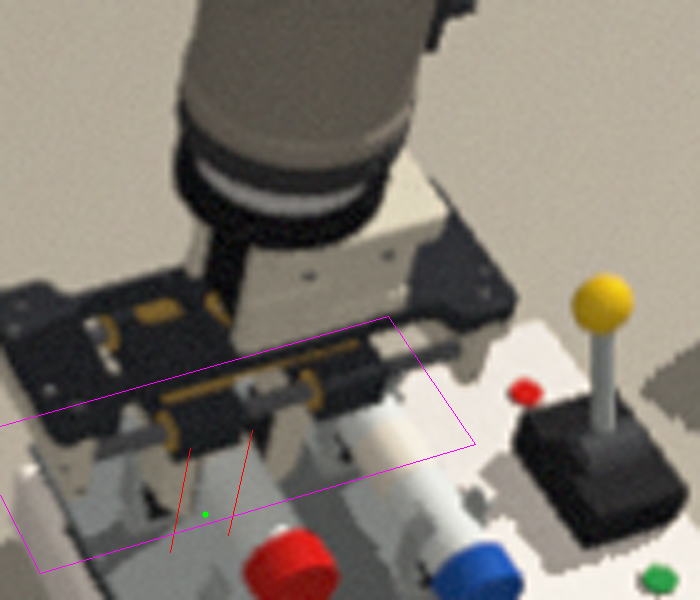

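The red cap moved from (404,208) to about (408,194), so the tube came up with the gripper. Lift higher and check its pose in the hand.

Call:
send_rows:
  motion:
    - [[0, -0.015, 0, 0], [0, -0.035, 0, 0], [0, -0.06, 0, 0], [0, -0.09, 0, 0], [0, -0.115, 0, 0], [0, -0.13, 0, 0], [0, -0.14, 0, 0], [0, -0.14, 0, 0]]

```text
time: 14.85
tool_pos: [0.5668, 0.1603, 0.2636]
tool_rot: [-1.569, -0.003, 3.021]
contact_force: [-0.2, -0.2, -0.8]
opening: 0.0271
```

Run:
```python
from ov import *
st()
ov("m",dict(scene=(350,40,140,120,5),top=(160,170,140,120,5)))
plan((.57,.02,.26),(.57,-.15,.26),(.541,-.316,.26),yaw=-3.205)
```

```text
{'time': 14.85, 'tool_pos': [0.5668, 0.1603, 0.2636], 'tool_rot': [-1.569, -0.0031, 3.0207], 'contact_force': [-0.2059, -0.2051, -0.8178], 'opening': 0.0271, 'qpos': [0.146, 0.434, 1.2451, -0.0009, 1.466, 1.8378]}
twist -3.3
to (0.57, 0.02, 0.26) shift [-0.021, 0.002, 0.139]
to (0.57, -0.15, 0.26) shift [-0.041, 0.002, 0.307]
to (0.541, -0.316, 0.26) shift [-0.033, 0.003, 0.476]
```

View pics/m_scene.png

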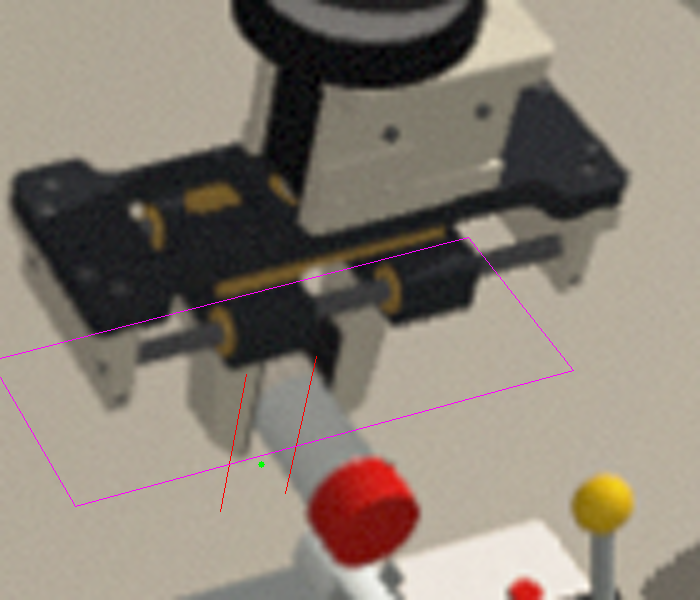

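View pics/m_top.png

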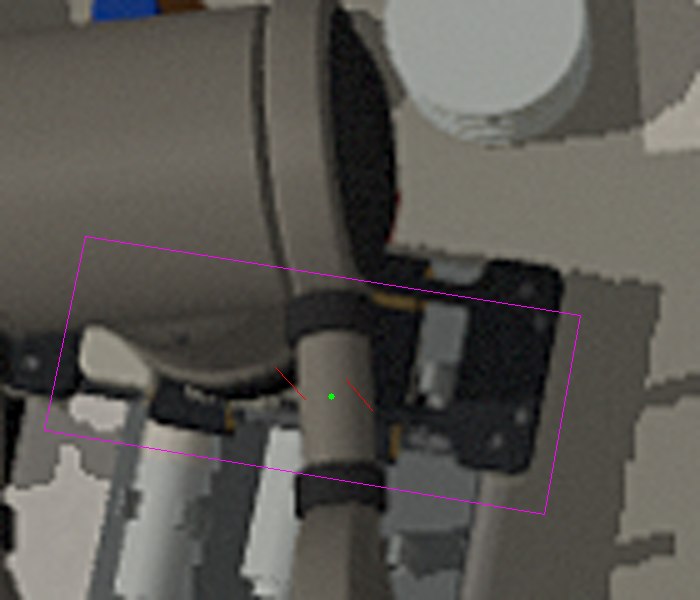

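Call:
send_rows:
  motion:
    - [[-0.003, 0, 0.02, 0], [-0.008, 0, 0.05, -1], [-0.014, 0, 0.09, -2], [-0.02, 0, 0.13, -3], [-0.026, 0, 0.17, -3.5], [-0.03, 0, 0.21, -3.5], [-0.033, 0, 0.25, -3.5], [-0.035, 0, 0.285, -3.5]]

```text
time: 15.75
tool_pos: [0.5655, -0.1289, 0.2605]
tool_rot: [-1.569, -0.01, 3.081]
contact_force: [0.4, 0.7, -0.5]
opening: 0.0273
```

Run:
```python
from ov import *
st()
plan((.541,-.316,.26),yaw=-3.2016)
```

```text
{'time': 15.75, 'tool_pos': [0.5655, -0.1289, 0.2605], 'tool_rot': [-1.5689, -0.0095, 3.0811], 'contact_force': [0.3914, 0.723, -0.4994], 'opening': 0.0273, 'qpos': [-0.3535, 0.4214, 1.2733, -0.0046, 1.4555, 1.2783]}
twist -0.0
to (0.541, -0.316, 0.26) shift [0.013, 0.001, 0.188]
```

Call:
send_rows:
  motion:
    - [[0.003, 0, 0.035, 0], [0.005, 0, 0.07, 0], [0.008, 0, 0.105, 0], [0.01, 0, 0.14, 0], [0.012, 0, 0.165, 0], [0.013, 0, 0.18, 0], [0.013, 0, 0.188, 0], [0.013, 0, 0.188, 0]]

```text
time: 16.55
tool_pos: [0.541, -0.3159, 0.2602]
tool_rot: [-1.57, -0.011, 3.08]
contact_force: [-0.3, 0.2, -0.2]
opening: 0.0268
```

Run:
```python
from ov import *
st()
plan((.541,-.316,.26),(.541,-.316,.06),(.541,-.316,.02),yaw=-3.2016)
ov("n",dict(scene=(110,140,140,120,5),top=(400,210,140,120,5)))
```

```text
{'time': 16.55, 'tool_pos': [0.541, -0.3159, 0.2602], 'tool_rot': [-1.5698, -0.0105, 3.0804], 'contact_force': [-0.2526, 0.1897, -0.2339], 'opening': 0.0268, 'qpos': [-0.6472, 0.5148, 1.1237, -0.0067, 1.5113, 0.9852]}
twist -0.1
to (0.541, -0.316, 0.26) shift [0.0, 0.0, 0.0]
to (0.541, -0.316, 0.06) shift [-0.002, 0.2, -0.0]
to (0.541, -0.316, 0.02) shift [-0.002, 0.24, -0.0]
```

View pics/n_scene.png

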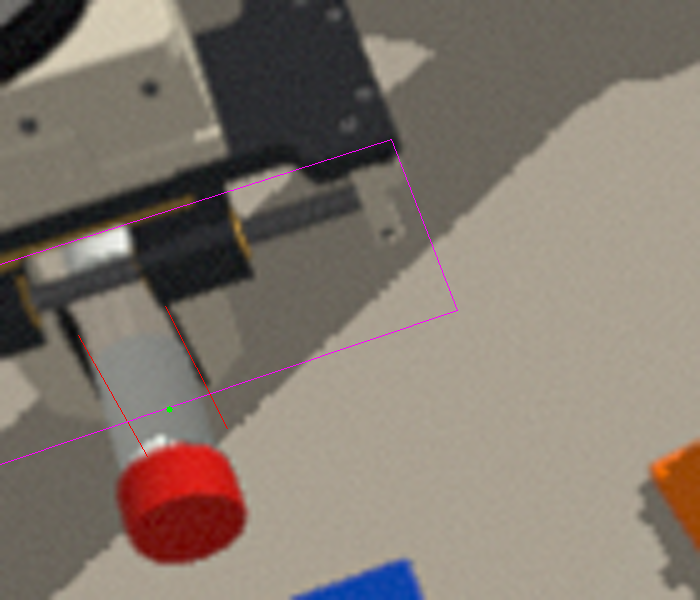

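View pics/n_top.png

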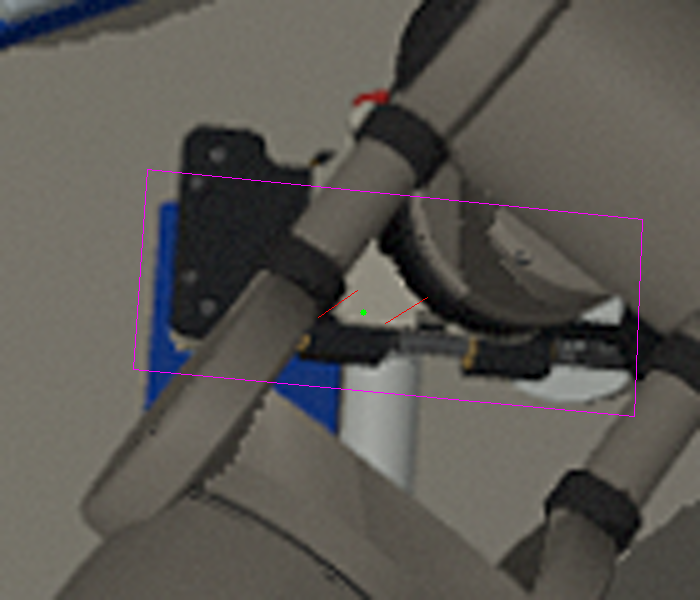

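Run:
```python
from h import *
S=read_camera("scene");s=sensors.observe();R=Ro.from_euler("xyz",s["tool_rot"]).as_matrix();p=np.array(s["tool_pos"])
m=[b for b in blobs(S,(0,150,60),(6,255,255),60)];print([b[:3] for b in m])
for n,px in (("facecentre",(110+187/5-.5,140+516/5-.5)),("cap back-rim top centre",(110+170/5-.5,140+455/5-.5))):
  o,d=ray(S,px); o=R.T@(o-p);d=R.T@d
  for x in (-.08,-.06): q=o+d*(x-o[0])/d[0];print(n,(q*1000).round(1))
```

```text
[([146.8, 239.8], 463, [134, 228, 26, 24])]
facecentre [-80.  -43.4  -1.1]
facecentre [-60.  -16.8   2.5]
cap back-rim top centre [-80.  -72.3  -5.3]
cap back-rim top centre [-60.  -47.1  -1.9]
```

Run:
```python
from h import *
S=read_camera("scene");s=sensors.observe();R=Ro.from_euler("xyz",s["tool_rot"]).as_matrix();p=np.array(s["tool_pos"])
f=np.ascontiguousarray(S["frame"][:,:,::-1]);x0,y0,k=105,180,9
a=cv2.resize(f[y0:y0+80,x0:x0+80],None,fx=k,fy=k,interpolation=cv2.INTER_CUBIC)
for yy,col in ((-.0313,(0,255,0)),(-.0393,(255,255,0))):
  for x,r in((-.08,.017),(-.06,.017),(-.03,.014)):
    q=[ (proj(S,p+R@np.array([x,yy+r*np.cos(t),r*np.sin(t)]))-[x0,y0]+.5)*k for t in np.linspace(0,2*np.pi,40)]
    cv2.polylines(a,[np.int32(q)],True,col,1)
cv2.imwrite("pics/o.png",a)
```

View pics/o.png

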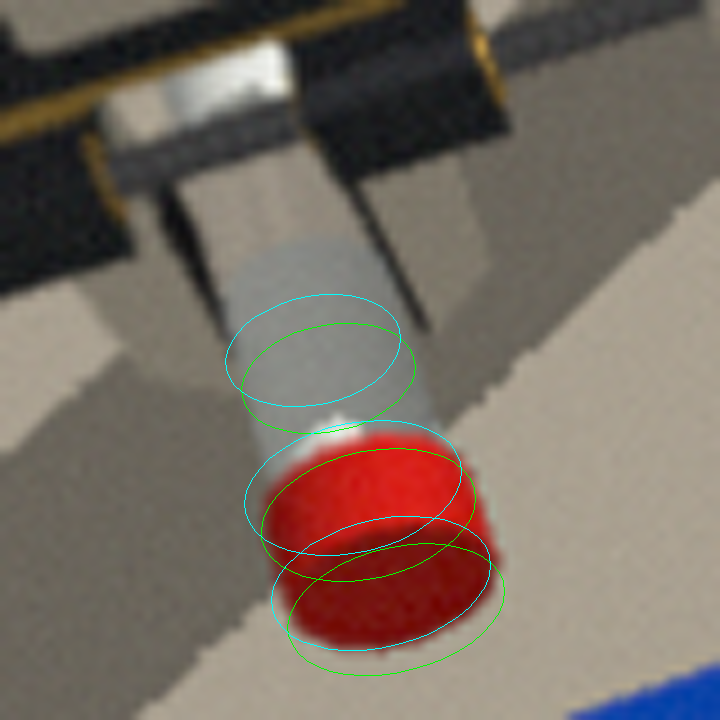

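The cap sits within a few millimetres of where I predicted and the tube is near level. I'll lower it over the blue cradle.

Call:
send_rows:
  motion:
    - [[-0.003, 0.03, 0, 0], [-0.003, 0.07, 0, 0], [-0.004, 0.11, 0, 0], [-0.004, 0.15, 0, 0], [-0.005, 0.18, 0, 0], [-0.005, 0.2, 0, 0], [-0.005, 0.21, 0, 0], [-0.005, 0.212, 0, 0]]

```text
time: 17.55
tool_pos: [0.5444, -0.3141, 0.0483]
tool_rot: [-1.57, -0.011, 3.083]
contact_force: [0.5, -0.5, -0.4]
opening: 0.0266
```

Run:
```python
from ov import *
st()
plan((.5435,-.3165,.03),(.5435,-.3165,.013),yaw=-3.2016)
ov("q",dict(scene=(110,190,140,120,5),top=(400,210,140,120,5)))
```

```text
{'time': 17.55, 'tool_pos': [0.5444, -0.3141, 0.0483], 'tool_rot': [-1.5702, -0.0108, 3.0834], 'contact_force': [0.4654, -0.455, -0.4241], 'opening': 0.0266, 'qpos': [-0.6417, 0.6933, 1.4098, -0.0075, 1.0471, 0.991]}
twist 0.1
to (0.5435, -0.3165, 0.03) shift [0.001, 0.018, 0.002]
to (0.5435, -0.3165, 0.013) shift [0.0, 0.035, 0.002]
```

View pics/q_scene.png

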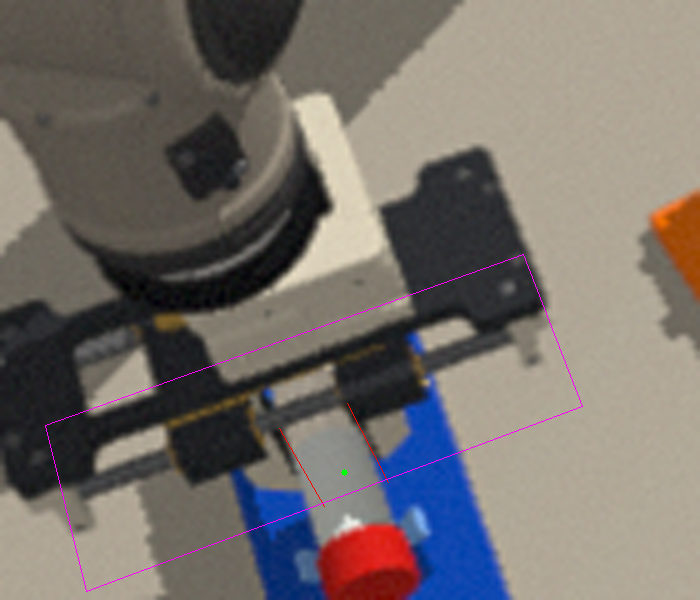

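The tube hangs centred over the far notch, whose tips show at (305,560) and (417,525) in the crop. Lowering slowly now.

Call:
send_rows:
  motion:
    - [[0.001, 0.005, 0.001, 0], [0.001, 0.011, 0.002, 0], [0.001, 0.017, 0.002, 0], [0, 0.023, 0.002, 0], [0, 0.027, 0.002, 0], [0, 0.03, 0.002, 0]]

```text
time: 18.25
tool_pos: [0.5446, -0.3169, 0.0193]
tool_rot: [-1.569, -0.009, 3.083]
contact_force: [-0.7, 0.4, -0.5]
opening: 0.0269
```

Call:
send_rows:
  motion:
    - [[0, 0.002, 0, 0], [0, 0.004, 0, 0], [0, 0.004, 0, 0]]

```text
time: 18.55
tool_pos: [0.5445, -0.3168, 0.015]
tool_rot: [-1.569, -0.009, 3.083]
contact_force: [-0.7, 0.2, -0.9]
opening: 0.027
```

Call:
send_rows:
  motion:
    - [[0, 0.001, 0, 0], [0, 0.002, 0, 0], [0, 0.002, 0, 0]]

```text
time: 18.85
tool_pos: [0.5445, -0.3168, 0.013]
tool_rot: [-1.569, -0.009, 3.083]
contact_force: [0.1, -0.0, -0.5]
opening: 0.0271
```

Call:
send_rows:
  motion:
    - [[0, 0.001, 0, 0], [0, 0.002, 0, 0], [0, 0.002, 0, 0]]

```text
time: 19.15
tool_pos: [0.5446, -0.317, 0.0126]
tool_rot: [-1.568, -0.008, 3.083]
contact_force: [-3.0, 1.5, 9.4]
opening: 0.0274
```

Run:
```python
from ov import *
st()
ov("r",dict(scene=(120,220,120,110,6)))
```

```text
{'time': 19.15, 'tool_pos': [0.5446, -0.317, 0.0126], 'tool_rot': [-1.5684, -0.0083, 3.0831], 'contact_force': [-2.9661, 1.4676, 9.4445], 'opening': 0.0274, 'qpos': [-0.6451, 0.7391, 1.4332, -0.008, 0.975, 0.9887]}
```

View pics/r_scene.png

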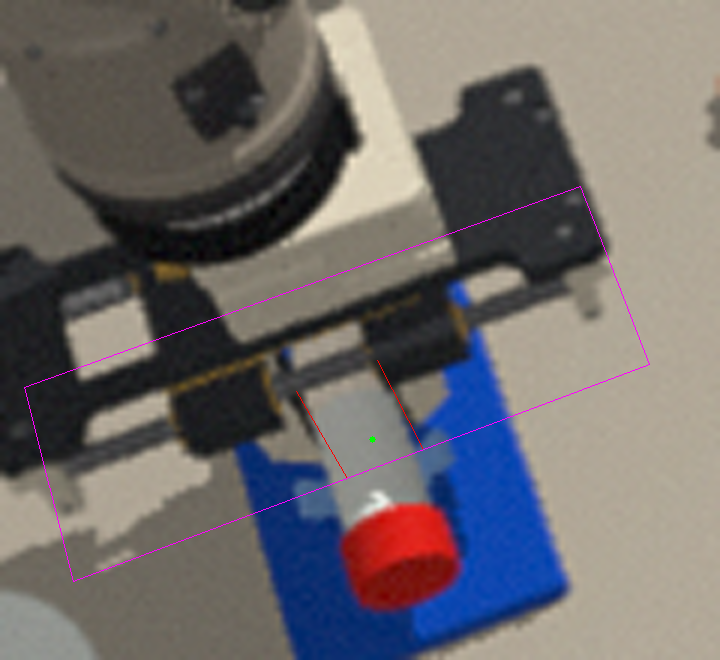

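Call:
send_rows:
  motion:
    - [[0, -0.0005, 0, 0], [0, -0.0005, 0, 0]]

```text
time: 19.4
tool_pos: [0.5449, -0.3172, 0.0135]
tool_rot: [-1.568, -0.008, 3.083]
contact_force: [-0.3, 0.4, 0.6]
opening: 0.0266
```

Run:
```python
from h import *
st()
S=read_camera("scene");T=read_camera("top")
m=[b for b in blobs(S,(0,150,60),(6,255,255),100) if b[0][1]>250];print([b[:3] for b in m])
# yellow tube reference in orange cradle, same geometry
y=[b for b in blobs(S,(20,150,80),(32,255,255),150)];print([b[:3] for b in y])
for n,b in (("red",m),("yel",y)): print(n,onz(S,b[0][0],.05).round(4))
for n in ("scene",):
    x0,y0,k=165,290,12
    f=S["frame"][y0:y0+50,x0:x0+60,::-1];cv2.imwrite("pics/t1.png",cv2.resize(np.ascontiguousarray(f),None,fx=k,fy=k,interpolation=cv2.INTER_CUBIC))
```

```text
{'time': 19.4, 'tool_pos': [0.5449, -0.3172, 0.0135], 'tool_rot': [-1.568, -0.0076, 3.083], 'contact_force': [-0.3466, 0.3993, 0.5923], 'opening': 0.0266, 'qpos': [-0.6452, 0.738, 1.4327, -0.0079, 0.9758, 0.9887]}
[([185.8, 311.7], 220, [178, 304, 17, 17])]
[([289.8, 265.4], 216, [281, 257, 18, 18])]
red [ 0.6126 -0.3201  0.05  ]
yel [ 0.6123 -0.1005  0.05  ]
```

View pics/t1.png

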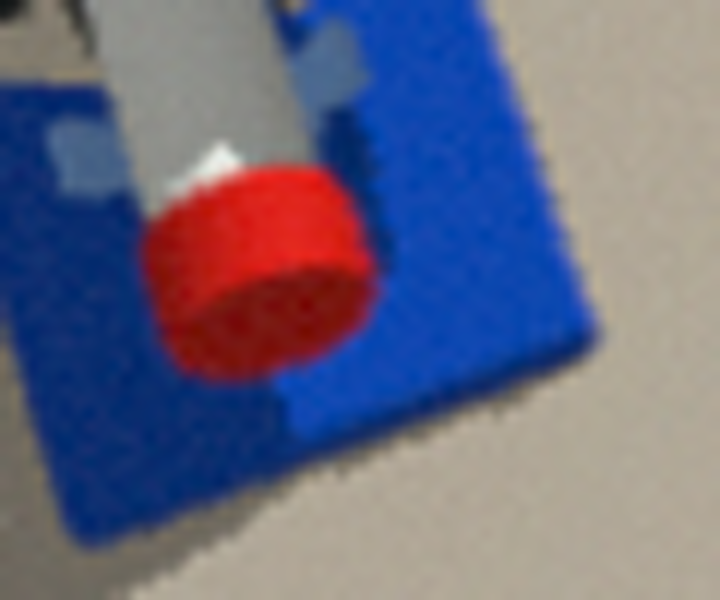

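The cap's position puts the tube middle within about 1–2 mm of the cradle middle, and the contact force has dropped to about 0. Release.

Call:
send_rows:
  motion:
    - [[0, 0, 0, 0], [0, 0, 0, 0], [0, 0, 0, 0], [0, 0, 0, 0], [0, 0, 0, 0], [0, 0, 0, 0]]
  gripper: 0.6

```text
time: 20.1
tool_pos: [0.5446, -0.317, 0.013]
tool_rot: [-1.568, -0.008, 3.083]
contact_force: [-0.0, 0.4, -0.1]
opening: 0.055
```

Call:
send_rows:
  motion:
    - [[0, -0.01, 0, 0], [0, -0.025, 0, 0], [0, -0.05, 0, 0], [0, -0.08, 0, 0], [0, -0.12, 0, 0], [0, -0.16, 0, 0], [0, -0.2, 0, 0], [0, -0.22, 0, 0]]

```text
time: 20.9
tool_pos: [0.5475, -0.3172, 0.2392]
tool_rot: [-1.564, -0.002, 3.083]
contact_force: [0.6, 0.1, 0.3]
opening: 0.0551
```

Call:
send_rows:
  motion:
    - [[0.02, 0, 0, 0], [0.05, 0, 0, 0], [0.08, -0.02, 0, 0], [0.1, -0.02, 0, 0], [0.11, -0.02, 0, 0], [0.12, -0.02, 0, 0], [0.12, -0.02, 0, 0]]

```text
time: 21.6
tool_pos: [0.4272, -0.31, 0.2597]
tool_rot: [-1.564, -0.002, 3.083]
contact_force: [-0.3, -0.3, -0.4]
opening: 0.0545
```

Run:
```python
from h import *
st()
for n in ("scene","top"):
    c=read_camera(n);cv2.imwrite(f"pics/{n}_end.png",c["frame"][:,:,::-1])
    x0,y0,w,h=(130,230,100,115) if n=="scene" else (405,235,100,110)
    cv2.imwrite(f"pics/{n}_endz.png",cv2.resize(np.ascontiguousarray(c["frame"][y0:y0+h,x0:x0+w,::-1]),None,fx=5,fy=5,interpolation=cv2.INTER_CUBIC))
```

```text
{'time': 21.6, 'tool_pos': [0.4272, -0.31, 0.2597], 'tool_rot': [-1.564, -0.0016, 3.0826], 'contact_force': [-0.3475, -0.2699, -0.4389], 'opening': 0.0545, 'qpos': [-0.7691, 0.3138, 1.4361, -0.0063, 1.3885, 0.8618]}
```

View pics/scene_endz.png

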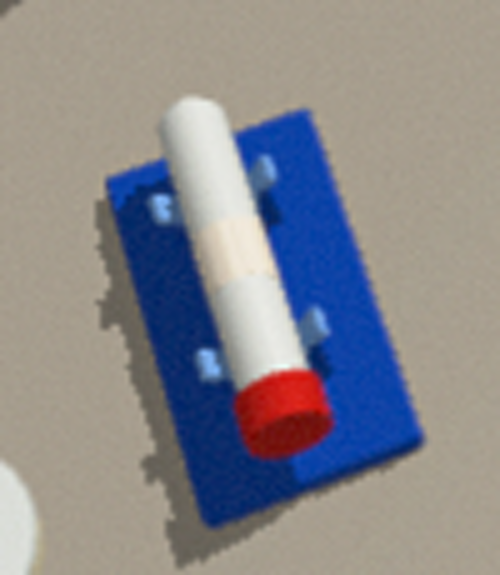

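View pics/scene_end.png

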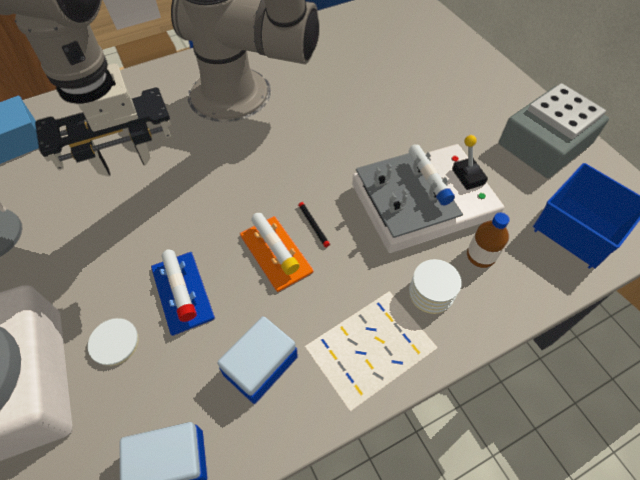

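View pics/top_end.png

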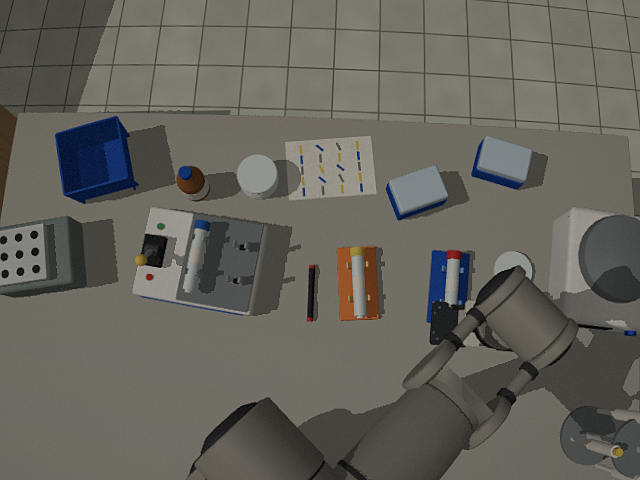

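The overview shows the red tube in the blue cradle, with its cap at (186,312) and band at about (177,279). The lever is on the red side, the blue and yellow tubes are in place, and the bystanders look unmoved. Next I'll check the tube's centring and compare the bystanders with the first pictures.

Run:
```python
from h import *
S=read_camera("scene");T=read_camera("top")
H=hsv(S); print("band hsv",H[280,177],"body",H[262,171],H[298,181])
m=cv2.inRange(H,np.array((5,25,120)),np.array((25,90,255)));m[:, :165]=0;m[:,192:]=0;m[:268]=0;m[292:]=0
n,l,s,c=cv2.connectedComponentsWithStats(m);i=1+np.argmax(s[1:,4]);print("band",c[i],s[i])
u=np.array([np.cos(-.06),np.sin(-.06)]);ctr=np.array([.5426,-.315])
# surface pt facing cam: ~ z .044+.012
q=onz(S,c[i],.0565);print("band pt",q.round(4),"along",((q[:2]-ctr)@u).round(4))
e=(130+192/5,230+97/5);q=onz(S,e,.052);print("end",q.round(4),((q[:2]-ctr)@u).round(4))
b=[x for x in blobs(S,(0,150,60),(6,255,255),100) if x[0][1]>250][0];q=onz(S,b[0],.05);print("cap",q.round(4),((q[:2]-ctr)@u).round(4))
b=[x for x in blobs(T,(0,150,60),(6,255,255),50) if x[0][0]>400];print([x[:3] for x in b])
for x in b: q=onz(T,x[0],.057);print("capT",q.round(4),((q[:2]-[.5395,-.3175])@u).round(4))
A=cv2.imread("pics/scene0.png").astype(int);B=cv2.imread("pics/scene_end.png").astype(int)
d=(np.abs(A-B).max(2)>45).astype(np.uint8)
for nm,(x0,y0,x1,y1) in dict(yellow_warm=(240,205,315,290),marker=(296,198,332,250),dish=(88,318,140,370),stack=(408,258,464,312),box=(218,318,298,400),bottle=(468,210,512,268),blue_tube=(408,143,458,206)).items(): print(nm,int(d[y0:y1,x0:x1].sum()))
```

```text
band hsv [ 19  23 237] body [ 45   7 226] [ 38   9 217]
band [173.18085106 280.60638298] [169 274  12  15  94]
band pt [ 0.5412 -0.3201  0.0565] along -0.0011
end [ 0.4636 -0.3065  0.052 ] -0.0794
cap [ 0.6128 -0.3198  0.05  ] 0.0704
[([453.5, 254.2], 113, [447, 250, 14, 10])]
capT [ 0.6102 -0.32    0.057 ] 0.0707
yellow_warm 0
marker 0
dish 0
stack 0
box 0
bottle 0
blue_tube 50
```

Run:
```python
from h import *
from cell import hand_in
S=read_camera("scene");T=read_camera("top")
print([b[:3] for b in blobs(S,(108,150,40),(125,255,255)) if 430<b[0][0]<460 and b[0][1]<210],"was [445.1,196.3]",[b[:2] for b in blobs(T,(108,150,40),(125,255,255)) if 190<b[0][0]<215 and b[0][1]>200],"was [201.7,224.4]")
k=[b for b in blobs(S,(20,120,60),(32,255,255),60) if b[0][0]>450][0][0];t=[b for b in blobs(T,(20,120,60),(32,255,255),40) if b[0][0]<200][0][0]
p,e=tri([ray(S,k),ray(T,t)]);print("knob",p.round(4),e)
print(hand_in())
```

```text
[([445.2, 196.4], 182, [436, 189, 18, 16])] was [445.1,196.3] [([201.7, 224.4], 120)] was [201.7,224.4]
knob [0.5567 0.3662 0.1348] [np.float64(9.689599576088912e-05), np.float64(9.689599576090721e-05)]
the job is handed in; nothing more can be done
None
```

The mixer is off, the red-capped tube is in the blue cradle, and I handed the job in at about 22 s of the 51 s allowed. `hand_in()` gives no verdict, so the results below are my own checks.

- **Lever:** I tipped it fully to the red-dot side until it met its stop, at about 8 N. The final two-view measurement puts the knob at (0.557, 0.366, 0.135) m, on its off position to within about 2 mm.
- **Red tube:** I pulled it straight up out of the clips and lowered it into the blue cradle. Contact came at the expected height and peaked at about 9 N, and I eased that to under 1 N before releasing. The band, end and cap all put the tube's middle within about 1–2 mm of the cradle's middle, and the pictures show it in both notches.
- **Everything else:** The blue cap is within 0.1 px of where it started. The yellow tube with its cradle, the marker, the dish, the dish stack, the tip box and the bottle show no picture change.

**What went wrong or disagreed:**
- **First lever grasp:** My first grasp closed on air above the knob without moving the lever. In the pictures the fingertips were about 40 mm higher than the stated tool geometry, so I lowered every later grasp by that amount.
- **Camera disagreement:** The two cameras differed by about 3–4 mm along x on the cradle and tube. I allowed for this by working from the difference between the two.
- **Blue tube window:** The picture comparison around the blue tube showed 50 changed pixels. I put that down to the red tube having left the overlapping part of that window, but did not check it separately.

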